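# Load a steel roller into the V of a bench gauge

## Task

Stand the large steel roller upright on the gauge plate in front of the open V, clear of the jaws, then slide it along the plate into the V and press it home gently, with about 10 N for a good second, so that it bears on both jaws at once; a push beyond about 13 N marks the ground jaws. Leave it standing there seated against both jaws, let go of it, and leave the other things on the bench where they are.

Things in the scene. Friction and masses are not known exactly. Their poses are not given: they have to be found in the camera images.
- roller: The large solid bright-steel roller, standing upright loose on the bench: a cylinder 40 mm in diameter and 40 mm tall, with a thinner spigot (18 mm diameter, 15 mm tall) on its top, 55 mm in all, about 0.3 to 0.55 kg. Origin at the centre of its underside, z up along its axis.
- gauge: The fixed bench gauge: dark steel plate, x -100 to +120 mm, y +-65 mm, 18 mm thick, with two bright jaws forming a 90 degree V in plan. Origin on the bench under the plate. x is the V's centre line: it opens to -x, roughly towards the robot; parts are pushed home along +x. Apex at x = +60 mm. Behind it, x 75 to 125 mm, a block with a white-faced dial, top about 95 mm above the bench.
- seat (a point): Point on the gauge's centre line, on the upper face of the plate (18 mm above the bench, gauge x = +31.7 mm), where the centre of the roller's underside lies when the roller touches both jaws. Axes as the gauge's: x is the push direction, z up.
- jaw_left: The jaw on the gauge's +y side (origin same as the gauge's): an upright rigid ground steel slab on the plate, 55 mm long, 14 mm thick, 30 mm high (its top 48 mm above the bench). Its face runs from the apex outwards and towards -x at 45 degrees; the mouth of the V is 78 mm wide, at gauge x = +21 mm.
- jaw_right: The mirror-image jaw on the gauge's -y side (origin same as the gauge's). The steel is dry (friction about 0.6): a roller that meets one jaw first can bind on it, short of the other, and needs easing sideways, along that jaw, while it is pressed.
- small_roller: Bystander: a smaller roller of the same shape, 25 mm diameter, 42 mm tall with its spigot; origin under its centre.
- bearing_ring: Bystander: a flat steel ring, 56 mm diameter, 14 mm high; origin under its centre.
- cap_ring: Bystander: a flat red plastic ring, 56 mm diameter, 10 mm high; origin under its centre.
- setting_ring: Bystander: a small brass ring, 22 mm diameter, 8 mm high, lying on the far part of the gauge plate beside the dial; origin under its centre.
- steel_bar: Bystander: a loose flat steel bar, 150 x 18 x 12 mm; origin under its centre.
- driver: Bystander: a screwdriver lying on the bench; origin under its centre.
- phone: Bystander: a phone in a red case, 150 x 74 x 10 mm; origin under its centre.
Things that resemble listed ones, but are neither listed nor needed, are in the scene too. What is shaped like the roller but orange or red is not meant.

How it is judged:
On the way, in this order (a step that is already met when the one before it is completed fails the run):
1. the large roller stands upright on the gauge plate, in front of the V and clear of both jaws (angle between roller's own z axis and vertical below 0.06 rad and z of roller in the frame of seat between -0.003 and 0.0025 m and x of roller in the frame of seat between -0.125 and -0.012 m and y of roller in the frame of seat between -0.06 and 0.06 m and contact force between roller and gauge above 0.5 N and contact force between roller and jaw_left below 0.1 N and contact force between roller and jaw_right below 0.1 N), for 0.2 s.
2. the roller, upright on the plate, is pressed against both jaws at once, at least 1 N on each (contact force between roller and jaw_left above 1 N and contact force between roller and jaw_right above 1 N and angle between roller's own z axis and vertical below 0.06 rad and z of roller in the frame of seat below 0.0025 m and horizontal distance between roller and seat below 0.002 m), for 0.3 s.
At the end, for the whole second after the job is handed in: The large roller stands upright (within 3 degrees) on the gauge plate, at rest, its centre within 2 mm of the seat where it touches both jaws (horizontal distance between roller and seat below 0.002 m and z of roller in the frame of seat below 0.0025 m and angle between roller's own z axis and vertical below 0.05 rad and linear speed of roller below 0.01 m/s).
It fails at once if a jaw takes more than 13 N from the roller (a push of some 15 to 20 N) (contact force between roller and jaw_left above 13 N or contact force between roller and jaw_right above 13 N).
It fails at once if another thing on the bench is moved by more than 20 mm (distance of any of small_roller, bearing_ring, cap_ring, setting_ring, steel_bar, driver, phone from where it was at the start of the episode above 0.02 m).
It also fails if it takes over 62 s, if anything falls off the work surface, if the arm or the gripper's body presses on something with over 40 N, if the wrist force passes 120 N, or if a joint passes its speed limit or range.

## Robot

A 7-joint arm with a two-finger parallel gripper is mounted at the origin on the work surface. World frame = base frame: x ahead of the robot, y to its left, z up, the work surface at z = 0. Lengths are in m, angles in rad, forces in N, time in s.
With the tool pointing down it reaches from about 0.425 to 0.925 m from the base axis. Payload 6.8 kg.
Tool frame: the origin (TCP) lies where the fingers leave the gripper's body, on its centre line; the fingertips stand 73 mm ahead of it and the grasp point (between the pads) lies 54 mm ahead of it; z points along the fingers, y is the direction in which the jaws open and shut (so a half turn about z gives the same grasp; the last joint's range is limited). The gripper opens to 85 mm and grips with 20 to 120 N. Pads are 22 mm wide; open, the fingers measure 114 mm over their backs; the gripper's body (76 mm by 85 mm) begins 54 mm behind the grasp point. The pads swing forward as they close: fully open they stand 13 mm farther back than shut.
Start: joints at [1.146, 0.477, 0.022, 1.555, -0.011, 1.109, -0.083], TCP at [0.21, -0.641, 0.304] pointing down, gripper open.
Joint ranges: [-2.96, 2.96], [-0.34, 2.1], [-1.41, 1.46], [0.24, 2.44], [-1.37, 4.51], [0.17, 1.92], [-2.96, 2.96]. Speed limits (rad/s): [2.39, 2.39, 3.14, 3.14, 3.14, 3.14, 3.14].

## Interface

Orientations are given as a rotation vector (axis times angle).
In Python, from bench import r gives the robot as it stands.
- The arm moves only by the shell command python3 -m handwheel 'ROWS' [FORCE]. ROWS is JSON, a list that holds one entry, the list of rows, each a list of 7 numbers: the shift along the world's x, y, z in m, then the turn, a rotation vector about the world's x, y, z in rad, then the finger opening in m, from 0 to 0.0854. A call has 1 to 10 rows; each row shifts and turns the commanded pose from where the row before left it; what a row does not reach is not made up. A row lasts 1/12 s, in which the tool goes at most 41.7 mm and 7.16 degrees, less where a joint would pass 70% of its speed; a pose out of reach is approached as far as the arm can. A call is refused whole if a number of a shift passes 0.0417 or a number of a turn 0.125, either way. A call with a gripper value outside its range is refused whole. The fingers move at their own pace and stop on an object; FORCE is the grip in N (left out, the last holds). Time passes only in rows, so rows that do not move let the fingers close. It gives the time, the measured TCP pose, the force and the opening at its end, in the units of the state.
- r.get_obs(): the state, without advancing time (a new reading comes with each control period).
- r.grab_frame(name): name is "scene" or "top"; returns (picture, depth): 384x512x3 uint8, red, green, blue; 384x512 float32, m along the optical axis (not along the pixel's ray), 0 where there is no reading.
- r.get_calibration(name): a dict with "vertical_fov" (degrees; the focal length in pixels is half the picture's height over the tangent of half this angle, whatever the lens; pixels are square), "cx", "cy" (the principal point, pixels), "R" (3x3) and "t" (3): a world point X has camera coordinates R X + t. Camera axes: x right, y down, z forward; pixel columns grow to the right and rows downward; lengths in m; the calibration is good to about 2 mm. A picture is of the moment at which its call begins. get_calibration takes no time and is no camera call.
- r.hand_in(): hands the job in, once; it reports no verdict.
Trained networks look in the newest picture that a camera, given by its name, has taken for a name from the list of things; names that differ only in an ending like _2 or _b are one class to them, and where a whole thing is asked for, a point or a joint stands for the part that bears it (a point fixed in the world has none). Each returns a list of dicts, best first, with "p" (0 to 1); they miss things now and then, are a little off and sometimes report something else, mostly with a low value. They report only what shows in the picture. A call takes as long as a camera call. They do not tell look-alikes from the thing itself.
- r.masks_of(label, camera): "pixels" (384x512 bool, what is visible of it) and "at" ([column, row] in pixels, amid what is visible of it).
The state is a dict: "clock": time; "joints": joint angles; "qvel": joint speeds; "tau": joint torques, N m; "tcp_pos": TCP position; "orientation": TCP orientation; "contact_force": force on the tool from outside, world axes, zero at the start; "moment": the same for the moment, N m; "grip_width": finger opening in m.
Only numpy, scipy, OpenCV 4.12 (cv2) and the standard library are available. Lean on these libraries where they do the work, as an engineer would, in place of code of your own. Each camera call takes 0.05 s, during which the arm holds its last target.

## Working session

There is one attempt and no reset: what is moved stays moved. The work goes in short steps, Python scripts to look and compute and a shell command to move; the robot and the scene stay as the last step left them, time stands still between calls to the robot, and variables do not carry over. Pictures are saved under pics/ and viewed, and the job is handed in when it is done.

```bash
ls; mkdir -p pics; python3 - <<'E'
from bench import r
import cv2
print(r.get_obs())
for n in("scene","top"):
    p,d=r.grab_frame(n); cv2.imwrite(f"pics/{n}0.png",p[:,:,::-1]); print(r.get_calibration(n))
E
```

```text
pics
{'clock': 0.0, 'joints': array([ 1.14589257,  0.47777262,  0.02232338,  1.55642239, -0.01147822,
        1.10929339, -0.0830616 ]), 'qvel': array([-1.75849928e-03, -3.62900147e-04,  4.53485308e-05, -5.20316608e-04,
       -1.86231339e-04, -6.44468316e-04,  1.86212108e-03]), 'tau': array([-7.56933168e-04, -5.96438742e+01,  1.60780393e+00, -2.81191939e+01,
        1.24926565e-02,  9.35811287e-03, -3.12930081e-05]), 'tcp_pos': array([ 0.21014548, -0.64098547,  0.30295598]), 'orientation': array([-3.10054489e+00, -4.95415898e-01,  6.56636943e-04]), 'contact_force': array([-0.8420021 ,  0.13876891, -0.61049374]), 'moment': array([-0.05499043,  0.00512581, -0.00475638]), 'grip_width': 0.0852731005685562}
{'vertical_fov': 57.37406430035756, 'cx': 256.28340176069145, 'cy': 188.33326023852652, 'R': array([[ 0.83199205,  0.55474736, -0.00667862],
       [ 0.3688824 , -0.56214927, -0.74021211],
       [-0.4143851 ,  0.61338696, -0.67234026]]), 't': array([-0.45524378, -0.14149527,  1.15506308])}
{'vertical_fov': 45.616888062388654, 'cx': 248.88361356310418, 'cy': 197.87312129869622, 'R': array([[-0.02524876, -0.99966149, -0.00627715],
       [-0.98512515,  0.02594826, -0.16986794],
       [ 0.16997332,  0.00189482, -0.98544684]]), 't': array([0.0235471 , 0.52319866, 1.1172049 ])}
```

View pics/scene0.png

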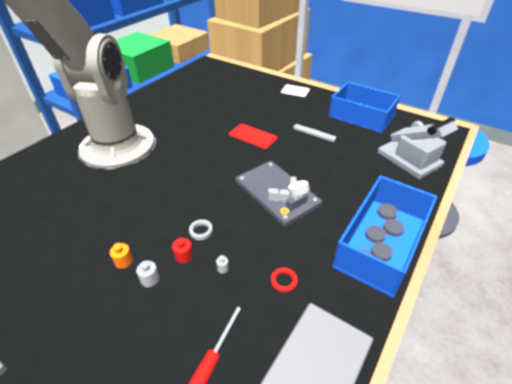

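View pics/top0.png

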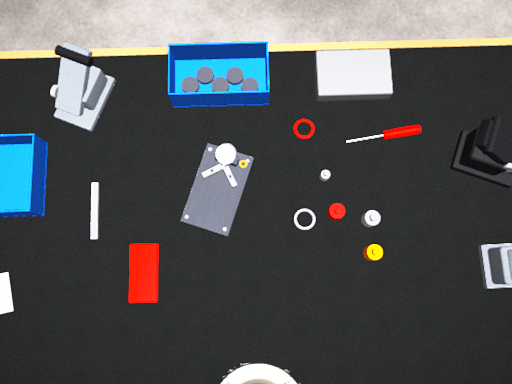

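```bash
cat > h.py <<'E'
from bench import r
import numpy as np, cv2
def cam(n):
    c=r.get_calibration(n); f=192/np.tan(np.radians(c["vertical_fov"]/2)); return c,f
def unproj(n,u,v,d):
    c,f=cam(n); u=np.asarray(u,float);v=np.asarray(v,float)
    P=np.stack([(u-c["cx"])/f*d,(v-c["cy"])/f*d,d],-1)
    return (P-c["t"])@c["R"]
def proj(n,X):
    c,f=cam(n); P=np.asarray(X)@c["R"].T+c["t"]; return np.stack([P[...,0]/P[...,2]*f+c["cx"],P[...,1]/P[...,2]*f+c["cy"]],-1)
def cloud(n,d):
    v,u=np.mgrid[0:384,0:512]; return unproj(n,u,v,d)
E
python3 - <<'E'
from h import *
for n in("scene","top"):
    p,d=r.grab_frame(n); W=cloud(n,d); np.savez(f"{n}.npz",p=p,d=d,W=W)
    for l in("roller","small_roller","gauge","jaw_left","jaw_right","setting_ring","steel_bar","bearing_ring","driver"):
        for m in r.masks_of(l,n):
            k=m["pixels"]&(d>0); X=W[k]
            if len(X): print(n,l,round(m["p"],2),np.round(m["at"]),k.sum(),np.round(np.median(X,0),3),np.round(np.percentile(X,98,axis=0),3),np.round(np.percentile(X,2,axis=0),3))
E
```

```text
scene roller 0.96 [122. 256.] 389 [ 0.389 -0.306  0.038] [ 0.399 -0.286  0.055] [ 0.368 -0.321  0.003]
scene roller 0.94 [183. 252.] 352 [ 0.494 -0.221  0.037] [ 0.506 -0.199  0.055] [ 0.473 -0.234  0.003]
scene roller 0.72 [151. 274.] 431 [ 0.474 -0.308  0.038] [ 0.485 -0.287  0.055] [ 0.45  -0.322  0.001]
scene roller 0.68 [283. 288.] 317 [ 0.717 -0.145  0.008] [ 0.742 -0.117  0.011] [ 0.691 -0.17  -0.002]
scene roller 0.68 [209. 364.] 597 [ 0.694 -0.379  0.022] [ 0.708 -0.265  0.026] [ 0.676 -0.413  0.01 ]
scene small_roller 0.61 [224. 265.] 159 [ 0.588 -0.197  0.028] [ 0.596 -0.183  0.042] [ 0.574 -0.204  0.002]
scene gauge 0.7 [277. 191.] 2770 [0.572 0.064 0.017] [0.667 0.164 0.091] [0.451 0.002 0.005]
scene jaw_left 0.63 [278. 194.] 2879 [0.573 0.064 0.017] [0.669 0.166 0.091] [0.449 0.002 0.002]
scene jaw_right 0.59 [275. 194.] 220 [0.583 0.052 0.039] [0.606 0.068 0.048] [0.561 0.04  0.019]
scene steel_bar 0.56 [317. 136.] 216 [0.514 0.409 0.009] [0.581 0.424 0.012] [ 0.44   0.403 -0.001]
scene bearing_ring 0.61 [198. 228.] 275 [ 0.474 -0.132  0.011] [ 0.498 -0.103  0.015] [ 0
[... 942 characters left out ...]
t 0.24 [370. 216.] 250 [ 0.465 -0.295  0.04 ] [ 0.485 -0.28   0.058] [ 0.448 -0.318  0.003]
top jaw_right 0.23 [325. 175.] 76 [ 0.581 -0.185  0.031] [ 0.594 -0.177  0.044] [ 0.573 -0.197  0.006]
top setting_ring 0.32 [144. 273.] 1788 [0.344 0.286 0.01 ] [0.419 0.323 0.015] [0.273 0.25  0.001]
top steel_bar 0.63 [ 94. 211.] 420 [0.503 0.415 0.012] [0.575 0.427 0.018] [0.438 0.407 0.001]
top bearing_ring 0.55 [303. 210.] 163 [ 0.476 -0.128  0.014] [ 0.498 -0.104  0.018] [ 0.446 -0.157  0.001]
top bearing_ring 0.45 [309. 125.] 111 [ 0.718 -0.14   0.01 ] [ 0.739 -0.116  0.014] [ 0.691 -0.166  0.006]
top bearing_ring 0.22 [229. 175.] 146 [0.579 0.059 0.048] [0.607 0.074 0.053] [0.557 0.043 0.019]
```

Silver at scene (148,273) / top (372,217) is a plain-steel roller. The orange one (scene 122,256) and the red one (183,250) are excluded by colour, and the steel one at (222,264) is too small. I'll confirm in a crop and fit the poses.

```bash
cat > fit.py <<'E'
from h import *
from scipy.optimize import least_squares
def rollerfit(W,p,x0,y0,zt,R=.02,box=.035):
    # body top rim fit: points on cylinder side & top; use side points
    k=(abs(W[...,0]-x0)<box)&(abs(W[...,1]-y0)<box)
    return W[k]
def circ(X,R):
    f=lambda q: np.hypot(X[:,0]-q[0],X[:,1]-q[1])-R
    s=least_squares(f,X[:,:2].mean(0),loss="soft_l1",f_scale=.001); return s.x,np.median(abs(f(s.x)))
E
python3 - <<'E'
from fit import *
s=np.load("scene.npz");t=np.load("top.npz")
a=cv2.resize(s["p"][225:300,95:245,::-1],None,fx=5,fy=5,interpolation=2)
cv2.imwrite("pics/crop0.png",a)
b=cv2.resize(t["p"][130:245,165:270,::-1],None,fx=5,fy=5,interpolation=2); cv2.imwrite("pics/crop1.png",b)
for n,D in(("scene",s),("top",t)):
    W=D["W"]
    k=(abs(W[...,0]-.467)<.035)&(abs(W[...,1]+.300)<.035)&(D["d"]>0)
    X=W[k]
    for lo,hi in((.006,.034),(.036,.048),(.048,.062)):
        Y=X[(X[:,2]>lo)&(X[:,2]<hi)]
        if len(Y): print(n,lo,len(Y),(Y.min(0)+Y.max(0))/2,Y.max(0)-Y.min(0),Y.mean(0))
    Y=X[(X[:,2]>.008)&(X[:,2]<.032)]
    if len(Y)>10: print(circ(Y,.02))
    # gauge plate
    k=(D["d"]>0)&(W[...,2]>.010)&(W[...,2]<.026)&(abs(W[...,0]-.555)<.14)&(abs(W[...,1]-.09)<.12)
    X=W[k]; R=cv2.minAreaRect(X[:,:2].astype(np.float32)*1000); print(n,"plate",R,np.median(X[:,2]),len(X))
    k=(D["d"]>0)&(W[...,2]>.043)&(W[...,2]<.056)&(abs(W[...,0]-.59)<.05)&(abs(W[...,1]-.09)<.06)
    print("jaws",len(W[k]),W[k].mean(0))
E
```

```text
scene 0.006 148 [ 0.47084477 -0.30436147  0.01939299] [0.02989792 0.03596311 0.02646613] [ 0.47851316 -0.30986397  0.0198035 ]
scene 0.036 185 [ 0.46574065 -0.30275049  0.04187388] [0.04070037 0.03871367 0.01121328] [ 0.4695009  -0.30492815  0.0394888 ]
scene 0.048 61 [ 0.46511793 -0.30234394  0.05224254] [0.0189994  0.01798384 0.00763224] [ 0.46681382 -0.30299287  0.05294036]
(array([ 0.46483674, -0.30210692]), np.float64(0.0004550137210404051))
scene plate ((554.587890625, 90.43597412109375), (130.85464477539062, 222.9092254638672), 70.35813903808594) 0.01655625757489365 2025
jaws 201 [0.60119336 0.0630203  0.04684883]
top 0.006 49 [ 0.47228801 -0.30564175  0.01957936] [0.05037308 0.05772836 0.02697788] [ 0.46283873 -0.28745503  0.01934831]
top 0.036 146 [ 0.46642454 -0.29964042  0.04179521] [0.0385786  0.03769326 0.01145829] [ 0.46627891 -0.29845074  0.04028035]
top 0.048 44 [ 0.46688493 -0.29872158  0.05398148] [0.01698146 0.0174631  0.01123608] [ 0.46662553 -0.29870517  0.0550686 ]
(array([ 0.4674336 , -0.30005832]), np.float64(0.00023908953392796223))
top plate ((556.866943359375, 94.17621612548828), (131.09107971191406, 219.70697021484375), 70.52014923095703) 0.018599758327571998 3444
jaws 281 [0.59425149 0.07895715 0.04872104]
```

```bash
python3 - <<'E'
from fit import *
# plan-view residual fit: plate edge points via known rectangle + jaw top faces
t=np.load("top.npz");s=np.load("scene.npz")
for n,D in(("top",t),("scene",s)):
    W=D["W"];k=(D["d"]>0)&(abs(W[...,0]-.555)<.15)&(abs(W[...,1]-.09)<.12)
    X=W[k]
    P=X[(X[:,2]>.012)&(X[:,2]<.026)][:,:2]; J=X[(X[:,2]>.042)&(X[:,2]<.056)][:,:2]
    def loc(q,A):
        c,s_=np.cos(q[2]),np.sin(q[2]);d=A-q[:2];return np.stack([d[:,0]*c+d[:,1]*s_,-d[:,0]*s_+d[:,1]*c],1)
    def f(q):
        p=loc(q,P); o=np.maximum(abs(p-[.01,0])-[.11,.065],0)
        j=loc(q,J); a=.06-j[:,0]; y=abs(j[:,1])
        # jaw coords: along=( a + y)/√2 from apex, normal outwards=(y-a)/√2 in 0..14mm
        al=(a+y)/2**.5; no=(y-a)/2**.5
        m=(j[:,0]<.062)
        oj=np.stack([np.maximum(abs(al-.0275)-.0275,0)*m,np.maximum(abs(no-.007)-.007,0)*m],1)
        return np.r_[o.ravel(),3*oj.ravel()]
    for st in ([.556,.09,-.36],[.55,.1,-.3]):
        r_=least_squares(f,st,loss="soft_l1",f_scale=.0015,x_scale=[.01,.01,.05]);print(n,r_.x,r_.cost*1e6,len(P),len(J))
    q=r_.x
    print("seat",q[:2]+.0317*np.array([np.cos(q[2]),np.sin(q[2])]))
E
```

```text
top [ 0.54722459  0.0972406  -0.33908492] 14.78240244180736 3433 283
top [ 0.54722459  0.0972406  -0.33908491] 14.782402441808445 3433 283
seat [0.57711958 0.08669641]
scene [ 0.54617887  0.09370993 -0.33408782] 10.071992645552786 1987 242
scene [ 0.54617887  0.09370994 -0.33408789] 10.07199264517855 1987 242
seat [0.57612617 0.08331526]
```

View pics/crop0.png

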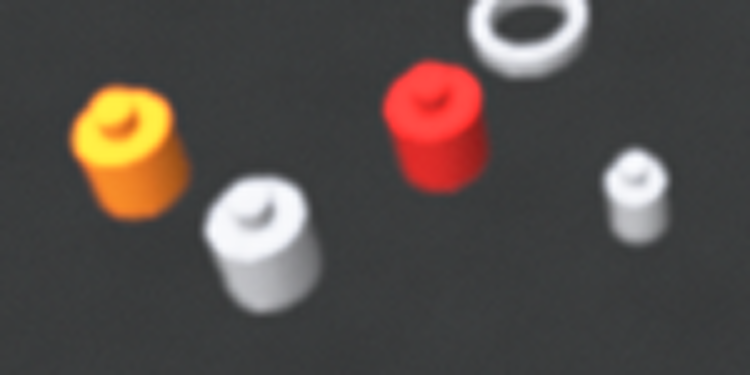

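View pics/crop1.png

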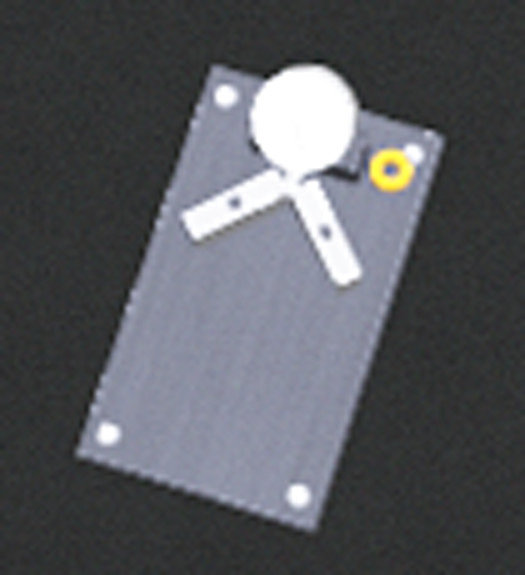

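The crop confirms the plain-steel large roller at crop (262,245), beside the orange and red look-alikes and the small one. The top crop shows the gauge yawed by about -19°, V opening towards the robot. Next I'll work out the approach.

```bash
cat > st.py <<'E'
from h import *
from scipy.spatial.transform import Rotation as Ro
YAW=-0.337
def st(goal=None):
    o=r.get_obs();R=Ro.from_rotvec(o["orientation"]).as_matrix()
    c,s=np.cos(YAW),np.sin(YAW)
    F=np.asarray(o["contact_force"])
    y=R[:,1];ang=np.arctan2(y[1],y[0]); want=YAW+np.pi/2
    dy=(want-ang+np.pi/2)%np.pi-np.pi/2
    print("t",round(o["clock"],2),"tcp",np.round(o["tcp_pos"],4),"tilt xy",np.round(R[:2,2],4),"yaw err",round(dy,4),"w",round(o["grip_width"],4),"F",np.round(F,2),"Fgauge",round(F[0]*c+F[1]*s,2),round(-F[0]*s+F[1]*c,2),"q7",round(o["joints"][6],2))
    if goal is not None: print("to go",np.round(np.asarray(goal)-o["tcp_pos"],4))
E
python3 -c "
from st import *
st([.466,-.301,.2])"
```

```text
t 1.1 tcp [ 0.2103 -0.6414  0.3039] tilt xy [ 0.0001 -0.0001] yaw err -0.6538 w 0.0853 F [ 0.46 -0.11  0.64] Fgauge 0.47 0.04 q7 -0.08
to go [ 0.2557  0.3404 -0.1039]
```

```bash
python3 -m handwheel '[[[0.022,0.029,-0.006,0,0,-0.0654,0.06],[0.022,0.029,-0.006,0,0,-0.0654,0.06],[0.022,0.029,-0.006,0,0,-0.0654,0.06],[0.022,0.029,-0.006,0,0,-0.0654,0.06],[0.022,0.029,-0.006,0,0,-0.0654,0.06],[0.022,0.029,-0.006,0,0,-0.0654,0.06],[0.022,0.029,-0.006,0,0,-0.0654,0.06],[0.022,0.029,-0.006,0,0,-0.0654,0.06],[0.022,0.029,-0.006,0,0,-0.0654,0.06],[0.022,0.029,-0.006,0,0,-0.0654,0.06]]]' 40; python3 -c "
from st import *
st([.466,-.301,.2])"
```

```text
clock: 1.93
tcp_pos: [0.4312, -0.35, 0.2439]
orientation: [3.096, -0.532, 0.001]
contact_force: [0.9, -0.7, 0.9]
grip_width: 0.0604
t 1.93 tcp [ 0.4312 -0.35    0.2439] tilt xy [ 0.0006 -0.0004] yaw err 0.0036 w 0.0604 F [ 0.92 -0.69  0.92] Fgauge 1.1 -0.35 q7 -1.33
to go [ 0.0348  0.049  -0.0439]
```

```bash
python3 -m handwheel '[[[0.012,0.016,-0.015,0,0,0,0.06],[0.012,0.016,-0.015,0,0,0,0.06],[0.011,0.017,-0.014,0,0,0,0.06],[0,0,0,0,0,0,0.06],[0,0,0,0,0,0,0.06],[0,0,0,0,0,0,0.06]]]' 40; python3 - <<'E'
from st import *
st([.466,-.301,.117])
for n in("scene","top"):
    p,d=r.grab_frame(n)
    u=proj(n,[.466,-.301,.05]).round().astype(int); print(n,u)
    a=p[max(u[1]-60,0):u[1]+50,u[0]-70:u[0]+70,::-1]; cv2.imwrite(f"pics/{n}1.png",cv2.resize(a,None,fx=5,fy=5,interpolation=2))
E
```

```text
clock: 2.43
tcp_pos: [0.4651, -0.3032, 0.2003]
orientation: [3.096, -0.528, 0.0]
contact_force: [-0.2, -0.5, -0.2]
grip_width: 0.0603
t 2.43 tcp [ 0.4651 -0.3032  0.2003] tilt xy [ 0.0001 -0.0007] yaw err 0.0008 w 0.0603 F [-0.25 -0.47 -0.19] Fgauge -0.08 -0.52 q7 -1.44
to go [ 0.0009  0.0022 -0.0833]
scene [145 265]
top [373 217]
```

View pics/scene1.png

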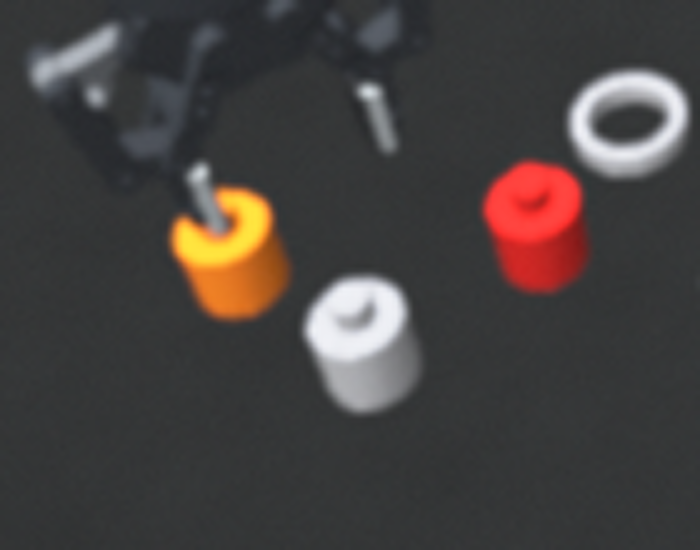

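The gripper is about 70 mm above the roller (fingertips at crop (215,225) and (388,150), spigot at (355,308)). The descent is clear of the orange and red pieces.

```bash
python3 -m handwheel '[[[0.001,0.002,-0.02,0,0,0,0.06],[0,0,-0.02,0,0,0,0.06],[0,0,-0.02,0,0,0,0.06],[0,0,-0.013,0,0,0,0.06],[0,0,-0.010,0,0,0,0.06],[0,0,0,0,0,0,0.06],[0,0,0,0,0,0,0.06]]]' 40; python3 - <<'E'
from st import *
st([.466,-.301,.117])
n="scene"
p,d=r.grab_frame(n)
u=proj(n,[.466,-.301,.05]).round().astype(int)
a=p[max(u[1]-60,0):u[1]+50,u[0]-70:u[0]+70,::-1]; cv2.imwrite(f"pics/{n}2.png",cv2.resize(a,None,fx=5,fy=5,interpolation=2))
E
```

```text
clock: 3.12
tcp_pos: [0.4661, -0.3011, 0.1172]
orientation: [3.096, -0.529, -0.0]
contact_force: [0.6, -0.1, 0.1]
grip_width: 0.06
t 3.12 tcp [ 0.4661 -0.3011  0.1172] tilt xy [-0.     -0.0003] yaw err 0.0013 w 0.06 F [ 0.65 -0.09  0.14] Fgauge 0.64 0.13 q7 -1.45
to go [-0.0001  0.0001 -0.0002]
```

View pics/scene2.png

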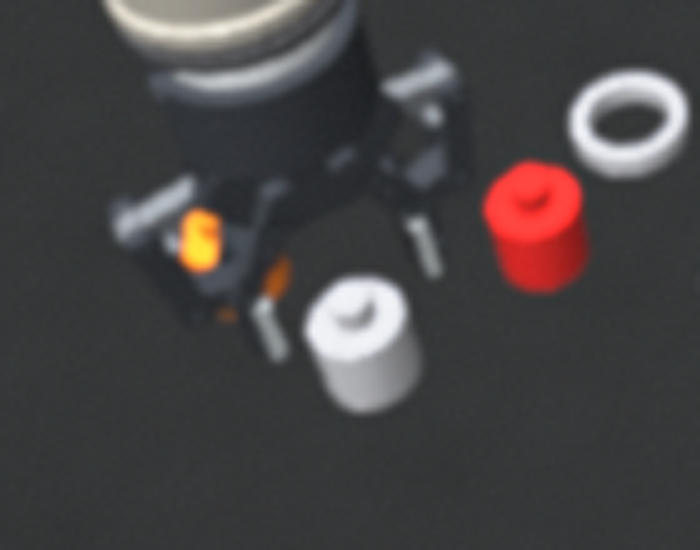

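Fingers straddle the spigot (tips at crop (280,355) and (435,272), midpoint about on the spigot). Closing.

```bash
python3 -m handwheel '[[[0,0,0,0,0,0,0.04],[0,0,0,0,0,0,0.025],[0,0,0,0,0,0,0.02],[0,0,0,0,0,0,0.015],[0,0,0,0,0,0,0.01],[0,0,0,0,0,0,0.005],[0,0,0,0,0,0,0.0],[0,0,0,0,0,0,0.0],[0,0,0,0,0,0,0.0]]]' 40; python3 - <<'E'
from st import *
st([.466,-.301,.117])
n="scene"
p,d=r.grab_frame(n)
u=proj(n,[.466,-.301,.05]).round().astype(int)
a=p[max(u[1]-60,0):u[1]+50,u[0]-70:u[0]+70,::-1]; cv2.imwrite(f"pics/{n}3.png",cv2.resize(a,None,fx=5,fy=5,interpolation=2))
E
```

```text
clock: 3.92
tcp_pos: [0.4666, -0.3009, 0.1176]
orientation: [3.096, -0.528, 0.002]
contact_force: [-0.7, -0.2, 6.0]
grip_width: 0.0159
t 3.92 tcp [ 0.4666 -0.3009  0.1176] tilt xy [ 0.0011 -0.0009] yaw err 0.0006 w 0.0159 F [-0.74 -0.21  6.  ] Fgauge -0.62 -0.44 q7 -1.45
to go [-0.0006 -0.0001 -0.0006]
```

View pics/scene3.png

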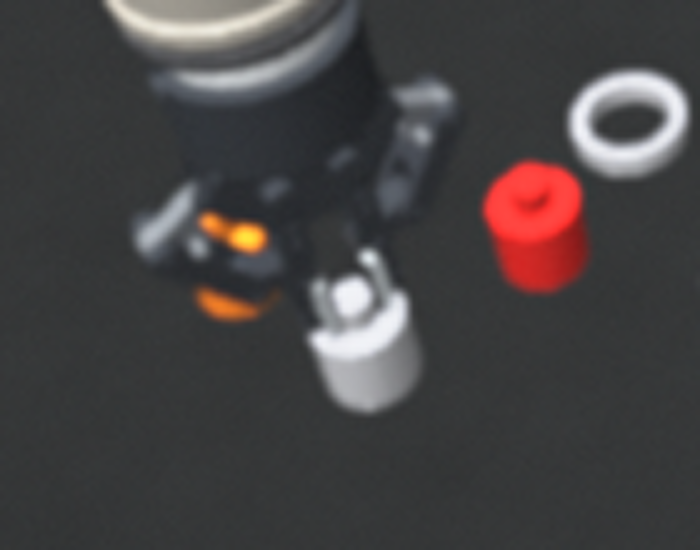

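Gripped, with both pads on the spigot. Lift and carry.

```bash
python3 -m handwheel '[[[0,0,0.01,0,0,0,0],[0,0,0.02,0,0,0,0],[0,0,0.025,0,0,0,0],[0,0,0.025,0,0,0,0],[0,0.01,0.015,0,0,0,0],[0.003,0.02,0,0,0,0,0],[0.004,0.03,0,0,0,0,0],[0.004,0.03,0,0,0,0,0],[0.004,0.03,0,0,0,0,0],[0.004,0.03,0,0,0,0,0]]]' 40; python3 - <<'E'
from st import *
st([.520,.105,.2])
E
```

```text
clock: 4.8
tcp_pos: [0.4845, -0.1487, 0.2118]
orientation: [-3.097, 0.527, 0.002]
contact_force: [-0.3, -0.3, -3.8]
grip_width: 0.0155
t 4.8 tcp [ 0.4845 -0.1487  0.2118] tilt xy [-0.0015  0.0004] yaw err 0.0003 w 0.0155 F [-0.31 -0.28 -3.82] Fgauge -0.2 -0.36 q7 -1.75
to go [ 0.0355  0.2537 -0.0118]
```

```bash
python3 -m handwheel '[[[0.004,0.03,0,0,0,0,0],[0.004,0.03,0,0,0,0,0],[0.004,0.03,0,0,0,0,0],[0.004,0.03,0,0,0,0,0],[0.004,0.03,0,0,0,0,0],[0.004,0.03,0,0,0,0,0],[0.004,0.03,0,0,0,0,0],[0.004,0.025,0,0,0,0,0],[0.004,0.02,-0.01,0,0,0,0],[0,0,-0.01,0,0,0,0]]]' 40;python3 -m handwheel '[[[0,0,-0.01,0,0,0,0],[0,0,-0.01,0,0,0,0],[0,0,0,0,0,0,0],[0,0,0,0,0,0,0],[0,0,0,0,0,0,0]]]' 40; python3 - <<'E'
from st import *
st([.520,.105,.1356])
for n in ("scene","top"):
    p,d=r.grab_frame(n);np.savez(n+"4.npz",p=p,d=d,W=cloud(n,d))
    u=proj(n,[.54,.09,.08]).round().astype(int)
    a=p[max(u[1]-55,0):u[1]+55,u[0]-70:u[0]+70,::-1]; cv2.imwrite(f"pics/{n}4.png",cv2.resize(a,None,fx=5,fy=5,interpolation=2))
E
```

```text
clock: 5.63
tcp_pos: [0.5215, 0.1106, 0.1923]
orientation: [-3.095, 0.516, -0.002]
contact_force: [-0.4, 0.6, -4.3]
grip_width: 0.0155
clock: 6.05
tcp_pos: [0.5214, 0.1036, 0.172]
orientation: [3.096, -0.53, -0.0]
contact_force: [1.1, -0.2, -3.5]
grip_width: 0.016
t 6.05 tcp [0.5214 0.1036 0.172 ] tilt xy [-0.0001 -0.0004] yaw err 0.0019 w 0.016 F [ 1.13 -0.24 -3.51] Fgauge 1.15 0.14 q7 -2.3
to go [-0.0014  0.0014 -0.0364]
```

View pics/scene4.png

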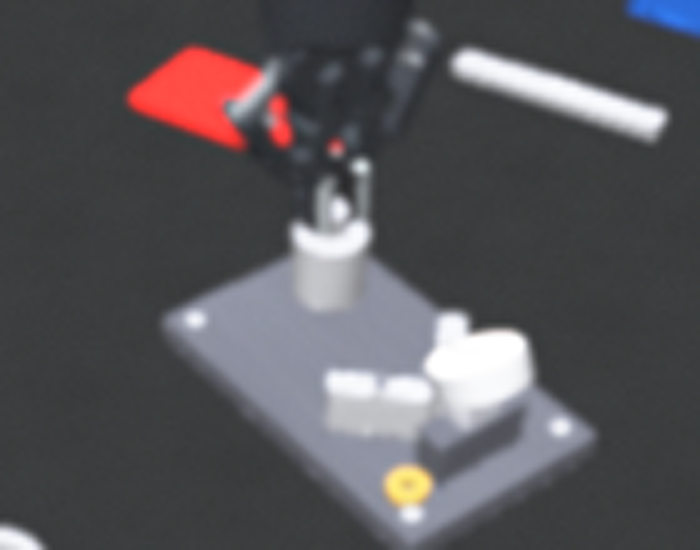

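View pics/top4.png

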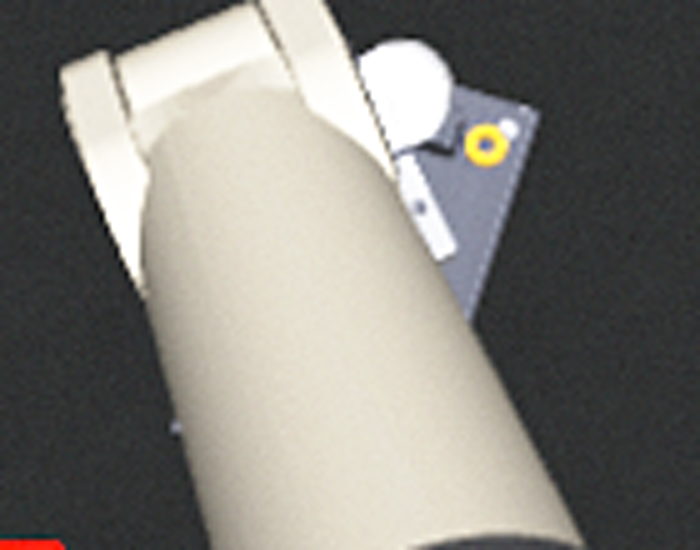

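The scene view shows the roller held upright over the plate, in front of the V (roller at crop (330,265), jaws right of it). Lower it.

```bash
python3 -m handwheel '[[[0,0,-0.01,0,0,0,0],[0,0,-0.01,0,0,0,0],[0,0,-0.008,0,0,0,0],[0,0,-0.005,0,0,0,0],[0,0,-0.001,0,0,0,0],[0,0,-0.001,0,0,0,0],[0,0,0,0,0,0,0],[0,0,0,0,0,0,0]]]' 40;  python3 - <<'E'
from fit import *
from st import *
st([.520,.105,.1356])
n="scene"
p,d=r.grab_frame(n);W=cloud(n,d)
X=W[(d>0)&(abs(W[...,0]-.52)<.035)&(abs(W[...,1]-.105)<.035)]
for b in (.025,.03,.035):
    Y=X[(X[:,2]>b)&(X[:,2]<b+.02)];print(len(Y),circ(Y,.02))
E
```

```text
clock: 6.82
tcp_pos: [0.5215, 0.1047, 0.1371]
orientation: [-3.097, 0.527, -0.001]
contact_force: [-0.6, -0.3, -3.7]
grip_width: 0.0157
t 6.82 tcp [0.5215 0.1047 0.1371] tilt xy [0.0005 0.0001] yaw err 0.0002 w 0.0157 F [-0.6  -0.3  -3.69] Fgauge -0.47 -0.48 q7 -2.31
to go [-0.0015  0.0003 -0.0015]
76 (array([0.51997066, 0.10406838]), np.float64(0.0007138556162300195))
74 (array([0.52014796, 0.10410839]), np.float64(0.0006375771791647805))
78 (array([0.52008515, 0.10409049]), np.float64(0.000752643161593498))
```

```bash
python3 -m handwheel '[[[0,0,-0.0005,0,0,0,0],[0,0,-0.0005,0,0,0,0],[0,0,-0.0005,0,0,0,0],[0,0,0,0,0,0,0],[0,0,0,0,0,0,0]]]' 40;  python3 -c "
from st import *
st()"
```

```text
clock: 7.28
tcp_pos: [0.5215, 0.1046, 0.1357]
orientation: [-3.097, 0.527, -0.001]
contact_force: [-0.6, -0.6, -0.3]
grip_width: 0.0159
t 7.28 tcp [0.5215 0.1046 0.1357] tilt xy [0.0006 0.0001] yaw err 0.0003 w 0.0159 F [-0.62 -0.55 -0.29] Fgauge -0.4 -0.73 q7 -2.31
```

```bash
python3 -m handwheel '[[[0,0,0,0,0,0,0.02],[0,0,0,0,0,0,0.025],[0,0,0,0,0,0,0.03],[0,0,0.001,0,0,0,0.03],[0,0,0,0,0,0,0.03],[0,0,0,0,0,0,0.03]]]' 40;  python3 - <<'E'
from fit import *
from st import *
st([.520,.105,.1356])
n="scene"
p,d=r.grab_frame(n);W=cloud(n,d)
X=W[(d>0)&(abs(W[...,0]-.52)<.035)&(abs(W[...,1]-.105)<.035)]
for b in (.022,.025,.03,.035):
    Y=X[(X[:,2]>b)&(X[:,2]<b+.02)];print(len(Y),circ(Y,.02))
u=proj(n,[.54,.09,.06]).round().astype(int)
a=p[max(u[1]-55,0):u[1]+55,u[0]-70:u[0]+70,::-1]; cv2.imwrite(f"pics/{n}5.png",cv2.resize(a,None,fx=5,fy=5,interpolation=2))
E
```

```text
clock: 7.78
tcp_pos: [0.5214, 0.1047, 0.1366]
orientation: [-3.097, 0.527, -0.001]
contact_force: [-0.1, 0.1, 0.3]
grip_width: 0.0299
t 7.78 tcp [0.5214 0.1047 0.1366] tilt xy [0.0004 0.0001] yaw err 0.0002 w 0.0299 F [-0.1   0.12  0.31] Fgauge -0.14 0.08 q7 -2.31
to go [-0.0014  0.0003 -0.001 ]
73 (array([0.51992038, 0.10360573]), np.float64(0.0006550294538002419))
72 (array([0.52000848, 0.10353214]), np.float64(0.0006615763304278904))
78 (array([0.51998019, 0.10349292]), np.float64(0.0005904694029262979))
81 (array([0.51977712, 0.10358491]), np.float64(0.000709394696111313))
```

View pics/scene5.png

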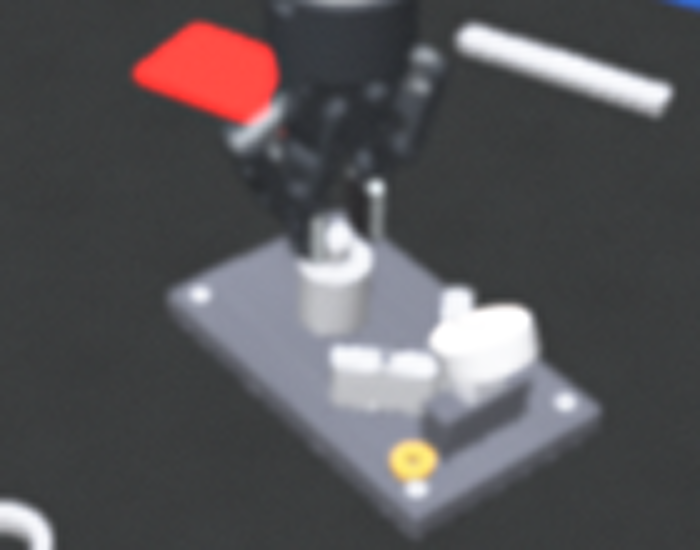

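The roller stands free and upright on the plate at crop (333,290). Re-grip gently, check, then slide about 50 mm of the ~60 mm.

```bash
python3 -m handwheel '[[[0,0,0,0,0,0,0.02],[0,0,0,0,0,0,0.01],[0,0,0,0,0,0,0.0],[0,0,0,0,0,0,0.0],[0,0,0,0,0,0,0],[0,0,0,0,0,0,0]]]' 25;  python3 -c "
from st import *
st()"
python3 -m handwheel '[[[0.0047,-0.0016,0,0,0,0,0],[0.0047,-0.0016,0,0,0,0,0],[0.0047,-0.0017,0,0,0,0,0],[0.0047,-0.0016,0,0,0,0,0],[0.0047,-0.0017,0,0,0,0,0],[0.0047,-0.0017,0,0,0,0,0],[0.0047,-0.0016,0,0,0,0,0],[0.0047,-0.0017,0,0,0,0,0],[0,0,0,0,0,0,0],[0,0,0,0,0,0,0]]]' 25;  python3 - <<'E'
from fit import *
from st import *
st([.5774,.084,.1356])
n="scene"
p,d=r.grab_frame(n);W=cloud(n,d);np.savez("scene6.npz",p=p,d=d,W=W)
u=proj(n,[.56,.09,.06]).round().astype(int)
a=p[max(u[1]-55,0):u[1]+55,u[0]-70:u[0]+70,::-1]; cv2.imwrite(f"pics/{n}6.png",cv2.resize(a,None,fx=5,fy=5,interpolation=2))
E
```

```text
clock: 8.33
tcp_pos: [0.5213, 0.1044, 0.1364]
orientation: [3.097, -0.527, -0.0]
contact_force: [-0.9, -1.1, 2.5]
grip_width: 0.0158
t 8.33 tcp [0.5213 0.1044 0.1364] tilt xy [-0.0001 -0.0003] yaw err 0.0003 w 0.0158 F [-0.87 -1.06  2.53] Fgauge -0.47 -1.29 q7 -2.31
clock: 9.17
tcp_pos: [0.5592, 0.0913, 0.1363]
orientation: [-3.097, 0.528, -0.0]
contact_force: [-1.4, 1.0, 2.5]
grip_width: 0.0166
t 9.17 tcp [0.5592 0.0913 0.1363] tilt xy [0.0003 0.    ] yaw err 0.0005 w 0.0166 F [-1.43  1.02  2.45] Fgauge -1.69 0.49 q7 -2.26
to go [ 0.0182 -0.0073 -0.0007]
```

View pics/scene6.png

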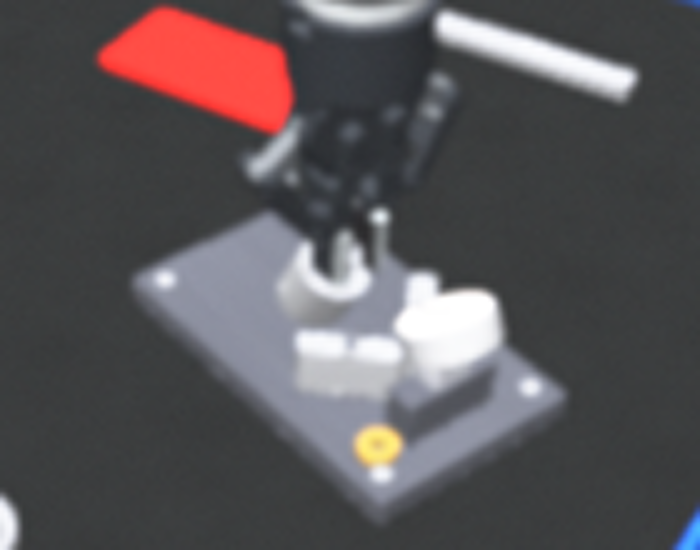

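The picture shows the roller has pitched in the pads: its foot lags (base at crop (300,300), spigot at (345,250)). A spigot grip is too weak in pitch for pushing. I'll back up to right it, release it, then push low from behind with two partly open fingers as a cradle.

```bash
python3 -m handwheel '[[[-0.002,0.0007,0,0,0,0,0],[-0.002,0.0007,0,0,0,0,0],[-0.002,0.0007,0,0,0,0,0],[-0.002,0.0007,0,0,0,0,0],[-0.002,0.0007,0,0,0,0,0],[0,0,0,0,0,0,0],[0,0,0,0,0,0,0]]]' 25;  python3 - <<'E'
from fit import *
from st import *
st()
n="scene"
p,d=r.grab_frame(n)
u=proj(n,[.56,.09,.06]).round().astype(int)
a=p[max(u[1]-55,0):u[1]+55,u[0]-70:u[0]+70,::-1]; cv2.imwrite(f"pics/{n}7.png",cv2.resize(a,None,fx=5,fy=5,interpolation=2))
E
```

```text
clock: 9.8
tcp_pos: [0.549, 0.0948, 0.1366]
orientation: [-3.097, 0.527, -0.001]
contact_force: [0.9, -0.8, 1.2]
grip_width: 0.0166
t 9.8 tcp [0.549  0.0948 0.1366] tilt xy [ 0.0006 -0.0001] yaw err 0.0002 w 0.0166 F [ 0.9  -0.82  1.16] Fgauge 1.12 -0.48 q7 -2.28
```

View pics/scene7.png

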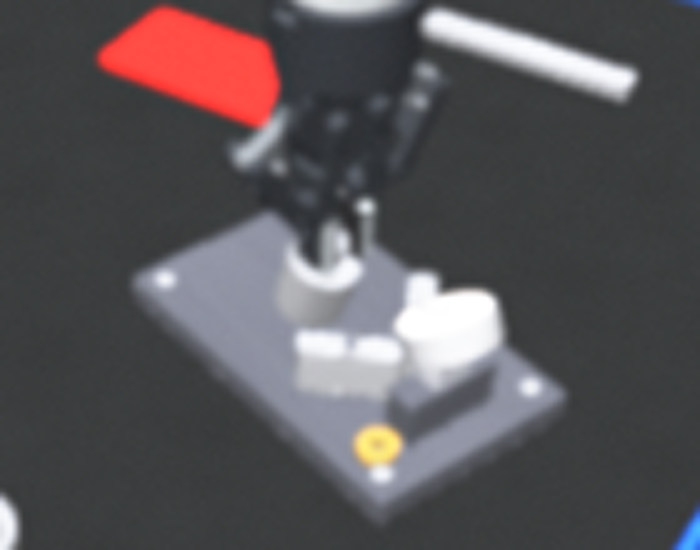

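It's less tilted now; continue back another 8 mm.

```bash
python3 -m handwheel '[[[-0.002,0.0007,0,0,0,0,0],[-0.002,0.0007,0,0,0,0,0],[-0.002,0.0007,0,0,0,0,0],[-0.002,0.0007,0,0,0,0,0],[0,0,0,0,0,0,0],[0,0,0,0,0,0,0]]]' 25;  python3 - <<'E'
from fit import *
from st import *
st()
n="scene"
p,d=r.grab_frame(n)
u=proj(n,[.56,.09,.06]).round().astype(int)
a=p[max(u[1]-55,0):u[1]+55,u[0]-70:u[0]+70,::-1]; cv2.imwrite(f"pics/{n}8.png",cv2.resize(a,None,fx=5,fy=5,interpolation=2))
E
```

```text
clock: 10.35
tcp_pos: [0.5406, 0.0978, 0.1363]
orientation: [3.097, -0.527, -0.001]
contact_force: [1.3, -0.6, -0.5]
grip_width: 0.0163
t 10.35 tcp [0.5406 0.0978 0.1363] tilt xy [-0.0005 -0.0001] yaw err -0.0 w 0.0163 F [ 1.29 -0.58 -0.47] Fgauge 1.41 -0.12 q7 -2.29
```

View pics/scene8.png

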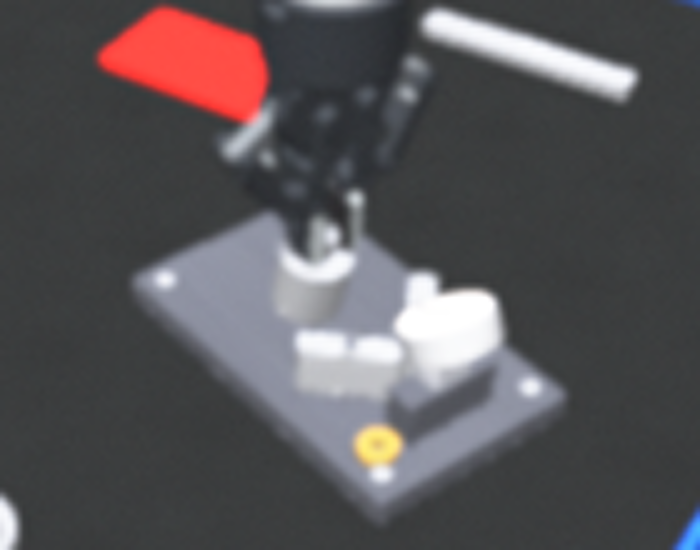

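Nearly upright (base at crop (308,310), top (318,262)). Release and lift clear.

```bash
python3 -m handwheel '[[[0,0,0,0,0,0,0.018],[0,0,0,0,0,0,0.02],[0,0,0,0,0,0,0.025],[0,0,0,0,0,0,0.03],[0,0,0,0,0,0,0.03],[0,0,0.01,0,0,0,0.03],[0,0,0.02,0,0,0,0.03],[0,0,0,0,0,0,0.03],[0,0,0,0,0,0,0.03]]]' 25;  python3 - <<'E'
from fit import *
from st import *
st()
n="scene"
p,d=r.grab_frame(n);W=cloud(n,d)
u=proj(n,[.56,.09,.06]).round().astype(int)
a=p[max(u[1]-55,0):u[1]+55,u[0]-70:u[0]+70,::-1]; cv2.imwrite(f"pics/{n}9.png",cv2.resize(a,None,fx=5,fy=5,interpolation=2))
X=W[(d>0)&(abs(W[...,0]-.535)<.035)&(abs(W[...,1]-.1)<.04)]
for b in (.022,.03,.037):
    Y=X[(X[:,2]>b)&(X[:,2]<b+.018)];print(len(Y),circ(Y,.02))
Y=X[(X[:,2]>.060)&(X[:,2]<.08)];print(len(Y),Y.min(0),Y.max(0))
E
```

```text
clock: 11.15
tcp_pos: [0.5417, 0.0979, 0.1679]
orientation: [-3.096, 0.527, -0.004]
contact_force: [-0.2, 0.1, -0.6]
grip_width: 0.03
t 11.15 tcp [0.5417 0.0979 0.1679] tilt xy [0.0028 0.0007] yaw err 0.0004 w 0.03 F [-0.18  0.15 -0.62] Fgauge -0.22 0.08 q7 -2.28
65 (array([0.52456132, 0.10173806]), np.float64(0.0006730300959366872))
70 (array([0.52484445, 0.10187889]), np.float64(0.0006826091886857066))
80 (array([0.52455781, 0.10190396]), np.float64(0.0007115851634845721))
36 [0.51722974 0.0911051  0.06023692] [0.5340881  0.10739244 0.0724333 ]
```

View pics/scene9.png

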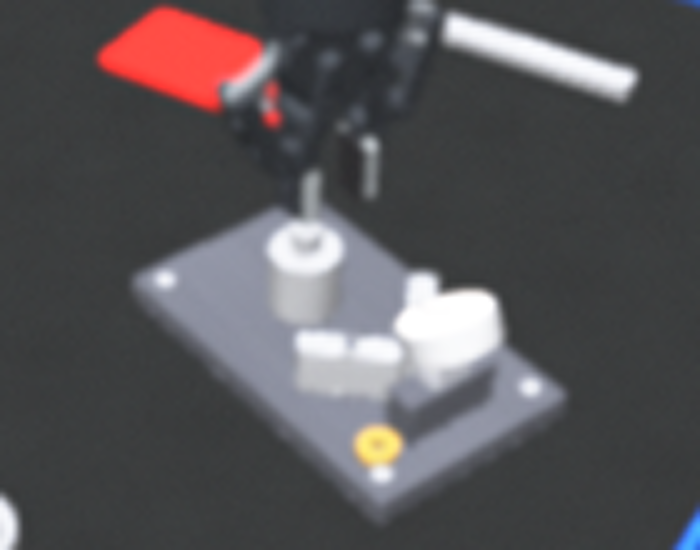

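Roller upright and free at the crop (305,275). Move behind it and down, fingers about 22 mm apart.

```bash
python3 -m handwheel '[[[-0.015,0.005,0,0,0,0,0.022],[-0.02,0.007,0,0,0,0,0.022],[-0.02,0.007,0,0,0,0,0.022],[-0.003,0.001,0,0,0,0,0.022],[0,0,-0.02,0,0,0,0.022],[0,0,-0.02,0,0,0,0.022],[0,0,-0.013,0,0,0,0.022],[0,0,-0.01,0,0,0,0.022],[0,0,0,0,0,0,0.022],[0,0,0,0,0,0,0.022]]]' 25;  python3 - <<'E'
from fit import *
from st import *
st([.4835,.1177,.103])
n="scene"
p,d=r.grab_frame(n);W=cloud(n,d)
u=proj(n,[.53,.09,.06]).round().astype(int)
a=p[max(u[1]-55,0):u[1]+55,u[0]-70:u[0]+70,::-1]; cv2.imwrite(f"pics/{n}10.png",cv2.resize(a,None,fx=5,fy=5,interpolation=2))
E
```

```text
clock: 12.03
tcp_pos: [0.4828, 0.1175, 0.103]
orientation: [3.096, -0.527, -0.002]
contact_force: [-0.4, -0.6, -0.2]
grip_width: 0.022
t 12.03 tcp [0.4828 0.1175 0.103 ] tilt xy [-0.0011 -0.0005] yaw err 0.0003 w 0.022 F [-0.42 -0.58 -0.24] Fgauge -0.21 -0.69 q7 -2.38
to go [ 0.0007  0.0002 -0.    ]
```

View pics/scene10.png

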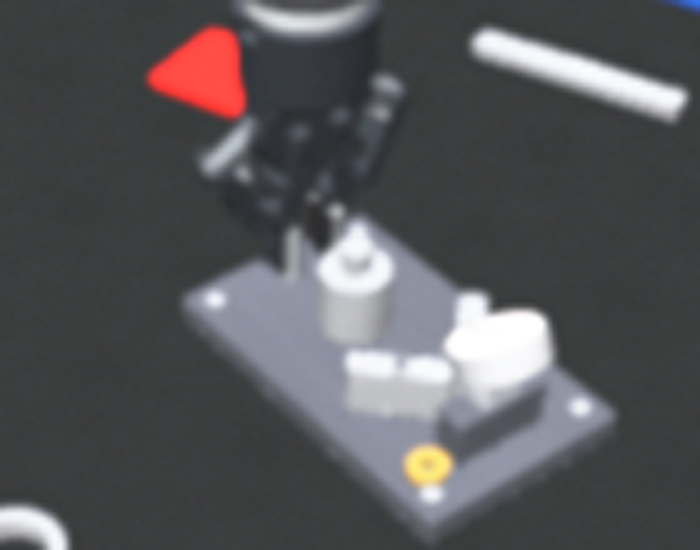

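The fingers sit behind the roller (pad at crop (290,255), roller (355,300)). Push slowly along the gauge axis.

```bash
python3 -m handwheel '[[[0.0028,-0.001,0,0,0,0,0.022],[0.0028,-0.001,0,0,0,0,0.022],[0.0028,-0.001,0,0,0,0,0.022],[0.0028,-0.001,0,0,0,0,0.022],[0.0028,-0.001,0,0,0,0,0.022],[0.0028,-0.001,0,0,0,0,0.022],[0.0028,-0.001,0,0,0,0,0.022],[0.0028,-0.001,0,0,0,0,0.022],[0.0028,-0.001,0,0,0,0,0.022],[0.0028,-0.001,0,0,0,0,0.022]]]' 60;  python3 - <<'E'
from fit import *
from st import *
st([.5774-.027*.9437,.084+.027*.3307,.103])
n="scene"
p,d=r.grab_frame(n);W=cloud(n,d)
u=proj(n,[.53,.09,.06]).round().astype(int)
a=p[max(u[1]-55,0):u[1]+55,u[0]-70:u[0]+70,::-1]; cv2.imwrite(f"pics/{n}11.png",cv2.resize(a,None,fx=5,fy=5,interpolation=2))
X=W[(d>0)&(abs(W[...,0]-.54)<.035)&(abs(W[...,1]-.097)<.04)]
for b in (.022,.03,.037):
    Y=X[(X[:,2]>b)&(X[:,2]<b+.018)];print(len(Y),circ(Y,.02))
E
```

```text
clock: 12.92
tcp_pos: [0.5106, 0.1078, 0.1033]
orientation: [3.097, -0.527, -0.001]
contact_force: [-2.7, 1.8, 1.8]
grip_width: 0.0222
t 12.92 tcp [0.5106 0.1078 0.1033] tilt xy [-0.001 -0.   ] yaw err -0.0002 w 0.0222 F [-2.73  1.83  1.79] Fgauge -3.18 0.83 q7 -2.34
to go [ 0.0413 -0.0148 -0.0003]
77 (array([0.53427682, 0.09846075]), np.float64(0.0006734170852888757))
98 (array([0.53364157, 0.09800157]), np.float64(0.0012515860904695319))
113 (array([0.53321491, 0.09811798]), np.float64(0.0013244558477750398))
```

View pics/scene11.png

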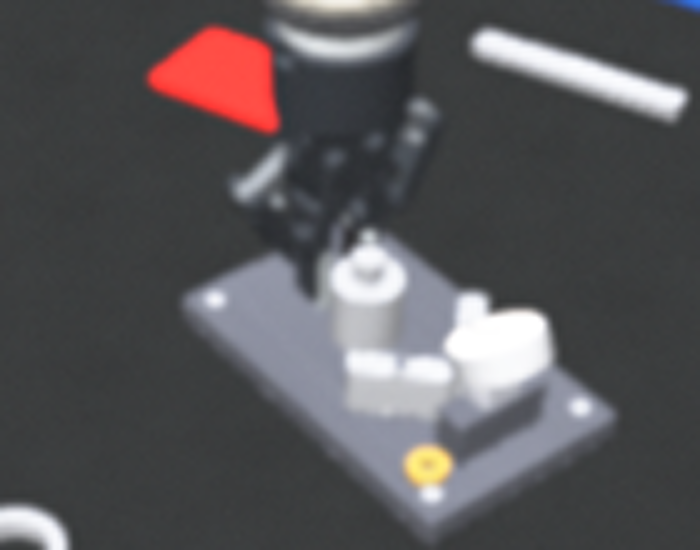

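Roller upright and cradled, 44 mm to go. Continue 30 mm.

```bash
python3 -m handwheel '[[[0.0028,-0.001,0,0,0,0,0.022],[0.0028,-0.001,0,0,0,0,0.022],[0.0028,-0.001,0,0,0,0,0.022],[0.0028,-0.001,0,0,0,0,0.022],[0.0028,-0.001,0,0,0,0,0.022],[0.0028,-0.001,0,0,0,0,0.022],[0.0028,-0.001,0,0,0,0,0.022],[0.0028,-0.001,0,0,0,0,0.022],[0.0028,-0.001,0,0,0,0,0.022],[0.0028,-0.001,0,0,0,0,0.022]]]' 60;  python3 - <<'E'
from fit import *
from st import *
st([.5774-.0265*.9437,.084+.0265*.3307,.103])
n="scene"
p,d=r.grab_frame(n);W=cloud(n,d)
u=proj(n,[.55,.09,.06]).round().astype(int)
a=p[max(u[1]-55,0):u[1]+55,u[0]-70:u[0]+70,::-1]; cv2.imwrite(f"pics/{n}12.png",cv2.resize(a,None,fx=5,fy=5,interpolation=2))
X=W[(d>0)&(abs(W[...,0]-.562)<.022)&(abs(W[...,1]-.088)<.022)]
Y=X[(X[:,2]>.060)&(X[:,2]<.08)];print(len(Y),Y.min(0),Y.max(0))
Y=X[(X[:,2]>.053)&(X[:,2]<.06)];print(len(Y),(Y.min(0)+Y.max(0))/2)
E
```

```text
clock: 13.8
tcp_pos: [0.5392, 0.0975, 0.1034]
orientation: [3.097, -0.527, 0.0]
contact_force: [-2.7, 0.9, 0.3]
grip_width: 0.0219
t 13.8 tcp [0.5392 0.0975 0.1034] tilt xy [-0.     -0.0001] yaw err 0.0003 w 0.0219 F [-2.72  0.92  0.34] Fgauge -2.87 -0.03 q7 -2.3
to go [ 0.0132 -0.0048 -0.0004]
86 [0.54025249 0.06991302 0.06002982] [0.57214524 0.10964847 0.07996783]
96 [0.5618198  0.08823466 0.05626956]
```

View pics/scene12.png

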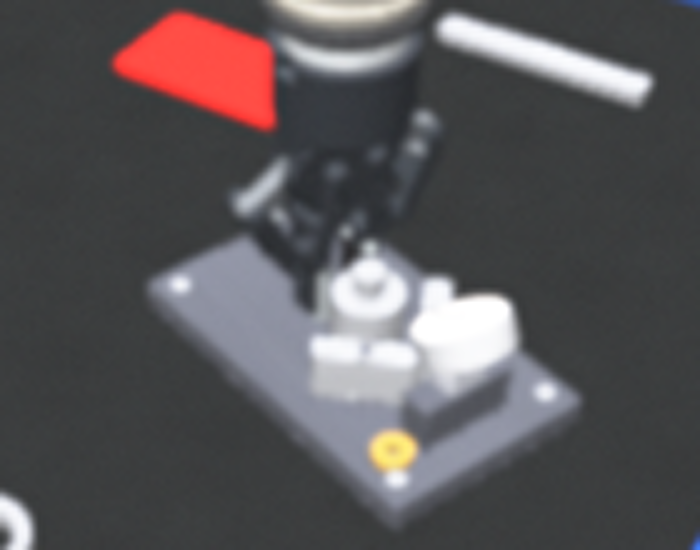

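Roller upright, entering the V mouth, ~14 mm left. Slower now.

```bash
python3 -m handwheel '[[[0.0019,-0.0007,0,0,0,0,0.022],[0.0019,-0.0007,0,0,0,0,0.022],[0.0019,-0.0007,0,0,0,0,0.022],[0.0019,-0.0007,0,0,0,0,0.022],[0.0009,-0.0003,0,0,0,0,0.022],[0.0005,-0.0002,0,0,0,0,0.022],[0.0005,-0.0002,0,0,0,0,0.022]]]' 60;  python3 -c "
from st import *
st([.5774-.0265*.9437,.084+.0265*.3307,.103])"
python3 -m handwheel '[[[0.0005,-0.0002,0,0,0,0,0.022],[0.0005,-0.0002,0,0,0,0,0.022]]]'; python3 -c "
from st import *
st([.5774-.0265*.9437,.084+.0265*.3307,.103])"
```

```text
clock: 14.43
tcp_pos: [0.5484, 0.0942, 0.1034]
orientation: [3.097, -0.527, -0.0]
contact_force: [-2.0, 0.5, 0.7]
grip_width: 0.022
t 14.43 tcp [0.5484 0.0942 0.1034] tilt xy [-0.0001 -0.    ] yaw err 0.0002 w 0.022 F [-2.    0.49  0.73] Fgauge -2.05 -0.2 q7 -2.29
to go [ 0.004  -0.0014 -0.0004]
clock: 14.6
tcp_pos: [0.5493, 0.0938, 0.1034]
orientation: [3.097, -0.527, -0.0]
contact_force: [-2.0, 0.5, 1.1]
grip_width: 0.0223
t 14.6 tcp [0.5493 0.0938 0.1034] tilt xy [-0.0001 -0.    ] yaw err 0.0001 w 0.0223 F [-1.95  0.45  1.14] Fgauge -1.99 -0.22 q7 -2.29
to go [ 0.0031 -0.001  -0.0004]
```

```bash
for i in 1 ; do python3 -m handwheel '[[[0.0005,-0.0002,0,0,0,0,0.022],[0.0005,-0.0002,0,0,0,0,0.022]]]' | grep -E "force|tcp"; done
python3 -m handwheel '[[[0.0005,-0.0002,0,0,0,0,0.022],[0.0003,-0.0001,0,0,0,0,0.022]]]' | grep -E "force|tcp"
python3 -c "
from st import *
st([.5774-.0265*.9437,.084+.0265*.3307,.103])"
```

```text
tcp_pos: [0.5504, 0.0934, 0.1034]
contact_force: [-1.2, 0.6, 0.9]
tcp_pos: [0.5509, 0.0933, 0.1034]
contact_force: [-4.7, 2.3, 1.4]
t 14.93 tcp [0.5509 0.0933 0.1034] tilt xy [-0.0007  0.    ] yaw err 0.0 w 0.022 F [-4.67  2.3   1.42] Fgauge -5.17 0.62 q7 -2.29
to go [ 0.0015 -0.0005 -0.0004]
```

Contact begins. Tiny steps.

```bash
python3 -m handwheel '[[[0.0002,-0.0001,0,0,0,0,0.022],[0,0,0,0,0,0,0.022]]]' | grep -E "clock"
python3 -c "
from st import *
st()
n='scene'
p,d=r.grab_frame(n);W=cloud(n,d)
u=proj(n,[.57,.085,.06]).round().astype(int)
a=p[max(u[1]-40,0):u[1]+40,u[0]-50:u[0]+50,::-1]; cv2.imwrite(f'pics/{n}13.png',cv2.resize(a,None,fx=7,fy=7,interpolation=2))
st()"
```

```text
clock: 15.1
t 15.1 tcp [0.5509 0.0932 0.1033] tilt xy [-0.001  0.   ] yaw err -0.0001 w 0.0219 F [-4.64  1.26  2.53] Fgauge -4.8 -0.35 q7 -2.29
t 15.15 tcp [0.5509 0.0932 0.1033] tilt xy [-0.0009  0.    ] yaw err -0.0001 w 0.0223 F [-5.32  2.25  1.92] Fgauge -5.76 0.36 q7 -2.29
```

View pics/scene13.png

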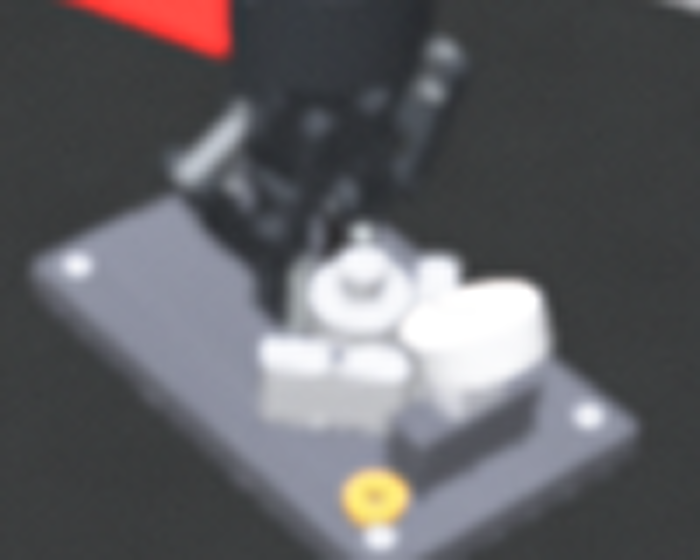

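Roller upright deep in the V, near both jaws. Raise the force.

```bash
python3 -m handwheel '[[[0.0003,-0.0001,0,0,0,0,0.022],[0,0,0,0,0,0,0.022]]]' | grep -E "clock"
python3 -c "
from st import *
st()"
python3 -m handwheel '[[[0.0003,-0.0001,0,0,0,0,0.022],[0,0,0,0,0,0,0.022]]]' | grep -E "clock"
python3 -c "
from st import *
st()"
```

```text
clock: 15.32
t 15.32 tcp [0.551  0.0933 0.1033] tilt xy [-0.0014  0.0001] yaw err -0.0002 w 0.0222 F [-6.34  1.86  2.92] Fgauge -6.6 -0.34 q7 -2.29
clock: 15.48
t 15.48 tcp [0.5511 0.0932 0.1033] tilt xy [-0.0019  0.0001] yaw err -0.0003 w 0.0224 F [-6.38  2.53  3.68] Fgauge -6.86 0.27 q7 -2.29
```

```bash
python3 -m handwheel '[[[0.0004,-0.0001,0,0,0,0,0.022],[0.0003,-0.0001,0,0,0,0,0.022],[0,0,0,0,0,0,0.022]]]' | grep -E "clock"
python3 -c "
from st import *
st()"
python3 -m handwheel '[[[0.0002,0.0005,0,0,0,0,0.022],[0,0,0,0,0,0,0.022]]]' | grep -E "clock"
python3 -c "
from st import *
st()"
```

```text
clock: 15.73
t 15.73 tcp [0.5512 0.0932 0.1033] tilt xy [-0.003   0.0001] yaw err -0.0006 w 0.0223 F [-8.31  2.09  6.28] Fgauge -8.53 -0.77 q7 -2.29
clock: 15.9
t 15.9 tcp [0.5514 0.0934 0.1032] tilt xy [-0.0031 -0.0003] yaw err -0.0003 w 0.022 F [-7.75  1.6   5.11] Fgauge -7.84 -1.05 q7 -2.29
```

```bash
python3 -m handwheel '[[[0.0001,0.0005,0,0,0,0,0.022],[0,0,0,0,0,0,0.022]]]' | grep -E "clock"
python3 -c "
from st import *
st()"
python3 -m handwheel '[[[-0.0002,-0.0005,0,0,0,0,0.022],[-0.0002,-0.0005,0,0,0,0,0.022],[-0.0002,-0.0005,0,0,0,0,0.022],[0,0,0,0,0,0,0.022]]]' | grep -E "clock"
python3 -c "
from st import *
st()"
python3 -m handwheel '[[[-0.0002,-0.0005,0,0,0,0,0.022],[0,0,0,0,0,0,0.022]]]' | grep -E "clock"
python3 -c "
from st import *
st()"
```

```text
clock: 16.07
t 16.07 tcp [0.5515 0.0936 0.1032] tilt xy [-0.0032 -0.0006] yaw err 0.0001 w 0.0223 F [-7.78  1.66  5.24] Fgauge -7.89 -1.01 q7 -2.29
clock: 16.4
t 16.4 tcp [0.5514 0.0933 0.1033] tilt xy [-0.0017  0.001 ] yaw err -0.0009 w 0.0222 F [-6.74  4.22  1.39] Fgauge -7.75 1.75 q7 -2.29
clock: 16.57
t 16.57 tcp [0.5513 0.0931 0.1033] tilt xy [-0.0014  0.0014] yaw err -0.0013 w 0.0221 F [-6.13  4.84  2.04] Fgauge -7.39 2.54 q7 -2.28
```

Sideways easing is resisted from both sides (about -1 / +2.5 N), which is consistent with seating on both jaws. Re-centre, then press to ~10 N and hold.

```bash
python3 -m handwheel '[[[0.0002,0.0005,0,0,0,0,0.022],[0.0003,0.0004,0,0,0,0,0.022],[0.0003,-0.0001,0,0,0,0,0.022],[0,0,0,0,0,0,0.022]]]' | grep -E "clock"
python3 -c "
from st import *
st()"
python3 -m handwheel '[[[0.0003,-0.0001,0,0,0,0,0.022],[0,0,0,0,0,0,0.022]]]' | grep -E "clock"
python3 -c "
from st import *
st()"
```

```text
clock: 16.9
t 16.9 tcp [0.5514 0.0933 0.1032] tilt xy [-0.0031  0.0003] yaw err -0.0008 w 0.0221 F [-7.94  3.24  4.68] Fgauge -8.56 0.43 q7 -2.29
clock: 17.07
t 17.07 tcp [0.5515 0.0933 0.1032] tilt xy [-0.0036  0.0003] yaw err -0.0009 w 0.0219 F [-8.17  3.88  4.88] Fgauge -8.99 0.97 q7 -2.29
```

```bash
python3 -m handwheel '[[[0.0003,-0.0001,0,0,0,0,0.022],[0.0003,-0.0001,0,0,0,0,0.022],[0,0,0,0,0,0,0.022],[0,0,0,0,0,0,0.022]]]' | grep -E "clock"
python3 -c "
from st import *
st()"
python3 -m handwheel '[[[0,0,0,0,0,0,0.022],[0,0,0,0,0,0,0.022],[0,0,0,0,0,0,0.022],[0,0,0,0,0,0,0.022],[0,0,0,0,0,0,0.022],[0,0,0,0,0,0,0.022],[0,0,0,0,0,0,0.022],[0,0,0,0,0,0,0.022],[0,0,0,0,0,0,0.022],[0,0,0,0,0,0,0.022]]]' | grep -E "clock"
python3 -c "
from st import *
st()"
```

```text
clock: 17.4
t 17.4 tcp [0.5516 0.0932 0.1032] tilt xy [-0.0046  0.0004] yaw err -0.0011 w 0.022 F [-10.48   4.95   6.31] Fgauge -11.53 1.21 q7 -2.28
clock: 18.23
t 18.23 tcp [0.5516 0.0933 0.1032] tilt xy [-0.0045  0.0004] yaw err -0.0012 w 0.0222 F [-11.1    3.41   7.06] Fgauge -11.6 -0.46 q7 -2.28
```

```bash
python3 -m handwheel '[[[-0.001,0.0004,0,0,0,0,0.022],[-0.002,0.0007,0,0,0,0,0.022],[-0.003,0.001,0,0,0,0,0.022],[-0.006,0.002,0,0,0,0,0.022],[-0.01,0.0035,0,0,0,0,0.022],[-0.015,0.005,0,0,0,0,0.022],[-0.01,0.0035,0.01,0,0,0,0.022],[-0.01,0.0035,0.02,0,0,0,0.022],[0,0,0,0,0,0,0.022],[0,0,0,0,0,0,0.022]]]' | grep -E "clock"
python3 - <<'E'
from fit import *
from st import *
st()
n="scene"
p,d=r.grab_frame(n);W=cloud(n,d)
u=proj(n,[.57,.085,.06]).round().astype(int)
a=p[max(u[1]-40,0):u[1]+40,u[0]-50:u[0]+50,::-1]; cv2.imwrite(f"pics/{n}14.png",cv2.resize(a,None,fx=7,fy=7,interpolation=2))
X=W[(d>0)&(abs(W[...,0]-.576)<.024)&(abs(W[...,1]-.083)<.024)]
Y=X[(X[:,2]>.062)&(X[:,2]<.08)];print("spigot",len(Y),(Y.min(0)+Y.max(0))/2,Y.max(0)-Y.min(0))
Y=X[(X[:,2]>.052)&(X[:,2]<.06)];print("body top",len(Y),(Y.min(0)+Y.max(0))/2,Y.max(0)-Y.min(0))
Y=X[(X[:,2]>.05)&(X[:,2]<.056)];print(circ(Y,.02))
for n in("scene","top"):
  for l in("small_roller","bearing_ring","cap_ring","steel_bar","phone","setting_ring"):
    for m in r.masks_of(l,n)[:1]: print(n,l,round(m["p"],2),np.round(m["at"]))
E
```

```text
clock: 19.07
t 19.07 tcp [0.4969 0.1121 0.1343] tilt xy [0.0025 0.0006] yaw err -0.0006 w 0.0219 F [ 0.2  -0.29  0.06] Fgauge 0.29 -0.21 q7 -2.35
spigot 39 [0.57495695 0.08305691 0.06782547] [0.01723013 0.01650048 0.00994295]
body top 93 [0.57637726 0.08360487 0.05590151] [0.03807304 0.04040029 0.00753506]
(array([0.57382448, 0.08477962]), np.float64(0.0015691994253233168))
scene small_roller 0.72 [222. 263.]
scene bearing_ring 0.74 [195. 226.]
scene cap_ring 0.6 [291. 275.]
scene steel_bar 0.82 [315. 134.]
scene phone 0.57 [243. 128.]
scene setting_ring 0.58 [287. 208.]
top bearing_ring 0.54 [312. 225.]
top cap_ring 0.56 [303. 134.]
top steel_bar 0.7 [ 93. 207.]
top phone 0.9 [143. 274.]
top setting_ring 0.4 [244. 164.]
```

View pics/scene14.png

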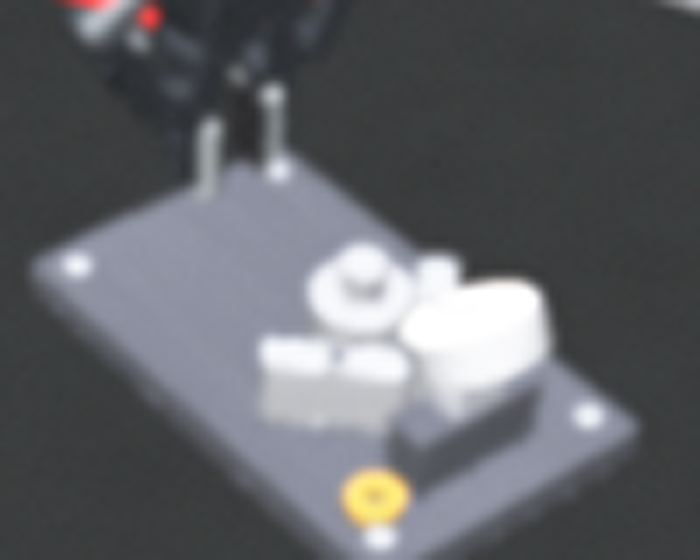

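Free-standing, upright, centre within ~1 mm of the earlier seat estimate. I'll clear the arm for a top view to check that it touches both jaws symmetrically.

```bash
python3 -m handwheel '[[[0,0,0.03,0,0,0,0.022],[0,0,0.035,0,0,0,0.022],[0,0.01,0.03,0,0,0,0.022],[0,0.03,0.02,0,0,0,0.022],[0,0.035,0.0,0,0,0,0.022],[0,0.035,0,0,0,0,0.022],[0,0.035,0,0,0,0,0.022],[0,0.035,0,0,0,0,0.022],[0,0.035,0,0,0,0,0.022],[0,0.03,0,0,0,0,0.022]]]' | grep -E "clock"
python3 - <<'E'
from fit import *
from st import *
st()
from scipy.optimize import least_squares
for n in("top","scene"):
    p,d=r.grab_frame(n);W=cloud(n,d)
    u=proj(n,[.57,.085,.06]).round().astype(int)
    a=p[max(u[1]-40,0):u[1]+40,u[0]-50:u[0]+50,::-1]; cv2.imwrite(f"pics/{n}15.png",cv2.resize(a,None,fx=7,fy=7,interpolation=2))
    X=W[(d>0)&(abs(W[...,0]-.576)<.024)&(abs(W[...,1]-.084)<.024)]
    for lo,hi in((.064,.08),(.055,.061)):
        Y=X[(X[:,2]>lo)&(X[:,2]<hi)];print(n,len(Y),(Y.min(0)+Y.max(0))/2,Y.max(0)-Y.min(0))
E
```

```text
clock: 20.55
t 20.55 tcp [0.4963 0.3593 0.2484] tilt xy [-0.      0.0007] yaw err -0.001 w 0.0221 F [-0.61  0.4   0.3 ] Fgauge -0.71 0.17 q7 -2.73
top 43 [0.57641553 0.08593242 0.07128263] [0.01549338 0.01550874 0.01232253]
top 116 [0.57705885 0.08588459 0.05805847] [0.03662989 0.03805542 0.0056557 ]
scene 38 [0.57539137 0.08227218 0.06884968] [0.01705233 0.01702301 0.00968847]
scene 78 [0.57623314 0.08257809 0.05718696] [0.0366421  0.03879223 0.00434152]
```

View pics/top15.png

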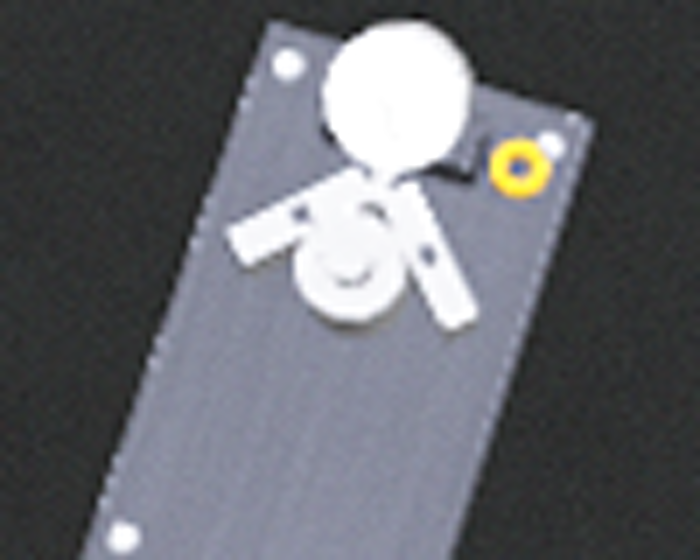

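The top view shows the roller nested between both jaws (centre at crop (350,262)). Both cameras put it within ~1 mm of the seat estimate, but with a hint of 0.8 mm towards the right jaw. There is ample time, so I'll press again with more decisive easing to exclude binding.

```bash
python3 -m handwheel '[[[0,-0.03,0,0,0,0,0.022],[0,-0.035,0,0,0,0,0.022],[0,-0.035,0,0,0,0,0.022],[0,-0.035,0,0,0,0,0.022],[0,-0.035,0,0,0,0,0.022],[0,-0.035,0,0,0,0,0.022],[0,-0.03,-0.02,0,0,0,0.022],[0,-0.012,-0.03,0,0,0,0.022],[0,0,-0.035,0,0,0,0.022],[0,0,-0.03,0,0,0,0.022]]]' | grep -E "clock"
python3 -m handwheel '[[[0,0,-0.02,0,0,0,0.022],[0,0,-0.01,0,0,0,0.022],[0,0,0,0,0,0,0.022],[0,0,0,0,0,0,0.022]]]' | grep -E "clock"
python3 -c "
from st import *
st([.5511,.0933,.1033])"
```

```text
clock: 21.48
clock: 21.82
t 21.82 tcp [0.4971 0.1096 0.1037] tilt xy [-0.0001 -0.0002] yaw err 0.0003 w 0.022 F [-0.23 -0.38 -0.36] Fgauge -0.09 -0.44 q7 -2.36
to go [ 0.054  -0.0163 -0.0004]
```

```bash
python3 -m handwheel '[[[0.005,0.001,0,0,0,0,0.022],[0.007,-0.0025,0,0,0,0,0.022],[0.007,-0.0025,0,0,0,0,0.022],[0.007,-0.0025,0,0,0,0,0.022],[0.006,-0.0021,0,0,0,0,0.022],[0.006,-0.0021,0,0,0,0,0.022],[0.005,-0.0018,0,0,0,0,0.022],[0.004,-0.0014,0,0,0,0,0.022],[0.002,-0.0007,0,0,0,0,0.022],[0,0,0,0,0,0,0.022]]]' | grep -E "clock"
python3 -m handwheel '[[[0.001,-0.0003,0,0,0,0,0.022],[0,0,0,0,0,0,0.022]]]' | grep -E "clock"
python3 -c "
from st import *
st([.5511,.0933,.1033])"
```

```text
clock: 22.65
clock: 22.82
t 22.82 tcp [0.5467 0.0949 0.1034] tilt xy [-0.0002 -0.    ] yaw err -0.0001 w 0.0219 F [ 0.51 -0.34 -0.32] Fgauge 0.59 -0.15 q7 -2.3
to go [ 0.0044 -0.0016 -0.0001]
```

```bash
python3 -m handwheel '[[[0.001,-0.0003,0,0,0,0,0.022],[0.001,-0.0004,0,0,0,0,0.022],[0.001,-0.0003,0,0,0,0,0.022],[0.0008,-0.0003,0,0,0,0,0.022],[0.0005,-0.0002,0,0,0,0,0.022],[0,0,0,0,0,0,0.022]]]' | grep -E "clock"
python3 -c "
from st import *
st([.5511,.0933,.1033])"
python3 -m handwheel '[[[0.0004,-0.0001,0,0,0,0,0.022],[0.0004,-0.0001,0,0,0,0,0.022],[0,0,0,0,0,0,0.022]]]' | grep -E "clock"
python3 -c "
from st import *
st([.5511,.0933,.1033])"
```

```text
clock: 23.32
t 23.32 tcp [0.551  0.0934 0.1034] tilt xy [-0.0006  0.    ] yaw err 0.0002 w 0.0221 F [-2.58  0.6   0.48] Fgauge -2.63 -0.29 q7 -2.29
to go [ 0.0001 -0.0001 -0.0001]
clock: 23.57
t 23.57 tcp [0.5511 0.0934 0.1032] tilt xy [-0.0018 -0.0001] yaw err -0.0002 w 0.0219 F [-4.92  1.3   2.84] Fgauge -5.08 -0.4 q7 -2.29
to go [-0.     -0.0001  0.0001]
```

```bash
python3 -m handwheel '[[[0.0004,0.0004,0,0,0,0,0.022],[0.0003,0.0005,0,0,0,0,0.022],[0,0,0,0,0,0,0.022]]]' | grep -E "clock"
python3 -c "
from st import *
st()"
python3 -m handwheel '[[[0.0003,0.0005,0,0,0,0,0.022],[0.0003,0.0005,0,0,0,0,0.022],[0,0,0,0,0,0,0.022]]]' | grep -E "clock"
python3 -c "
from st import *
st()"
python3 -m handwheel '[[[0.0002,0.0005,0,0,0,0,0.022],[0.0002,0.0005,0,0,0,0,0.022],[0,0,0,0,0,0,0.022]]]' | grep -E "clock"
python3 -c "
from st import *
st()"
```

```text
clock: 23.82
t 23.82 tcp [0.5516 0.0937 0.1032] tilt xy [-0.0025 -0.0008] yaw err 0.0004 w 0.0222 F [-6.04  0.42  4.09] Fgauge -5.84 -1.6 q7 -2.29
clock: 24.07
t 24.07 tcp [0.552  0.0941 0.1031] tilt xy [-0.0032 -0.0017] yaw err 0.0008 w 0.0223 F [-6.35 -0.75  5.34] Fgauge -5.75 -2.81 q7 -2.29
clock: 24.32
t 24.32 tcp [0.552  0.0943 0.1029] tilt xy [-0.0041 -0.0027] yaw err 0.0015 w 0.0219 F [-6.91 -2.42  4.73] Fgauge -5.72 -4.57 q7 -2.3
```

Easing to +y let it advance ~0.5 mm, and then it met a firm stop at the left jaw. So the first pass was probably slightly bound on the right jaw. Now press with lateral load relaxed.

```bash
python3 -m handwheel '[[[0.0002,-0.0006,0,0,0,0,0.022],[0.0002,-0.0006,0,0,0,0,0.022],[0,0,0,0,0,0,0.022]]]' | grep -E "clock"
python3 -c "
from st import *
st()"
python3 -m handwheel '[[[0.0004,-0.0003,0,0,0,0,0.022],[0.0004,-0.0003,0,0,0,0,0.022],[0,0,0,0,0,0,0.022]]]' | grep -E "clock"
python3 -c "
from st import *
st()"
```

```text
clock: 24.57
t 24.57 tcp [0.5521 0.0941 0.1029] tilt xy [-0.0045 -0.0015] yaw err 0.0008 w 0.0215 F [-6.94 -0.69  5.26] Fgauge -6.32 -2.95 q7 -2.29
clock: 24.82
t 24.82 tcp [0.5523 0.0939 0.1028] tilt xy [-0.0058 -0.0013] yaw err 0.0003 w 0.0218 F [-9.79  1.08  5.58] Fgauge -9.6 -2.22 q7 -2.29
```

```bash
python3 -m handwheel '[[[0.0000,-0.0005,0,0,0,0,0.022],[0.0001,-0.0004,0,0,0,0,0.022],[0,0,0,0,0,0,0.022]]]' | grep -E "clock"
python3 -c "
from st import *
st()"
python3 -m handwheel '[[[0.0002,-0.0004,0,0,0,0,0.022],[0.0002,-0.0003,0,0,0,0,0.022],[0,0,0,0,0,0,0.022],[0,0,0,0,0,0,0.022]]]' | grep -E "clock"
python3 -c "
from st import *
st()"
```

```text
clock: 25.07
t 25.07 tcp [0.5523 0.0938 0.1029] tilt xy [-0.0057 -0.0004] yaw err -0.0005 w 0.022 F [-10.45   1.69   6.02] Fgauge -10.42 -1.86 q7 -2.29
clock: 25.4
t 25.4 tcp [0.5523 0.0937 0.1028] tilt xy [-0.0063  0.0001] yaw err -0.0011 w 0.0222 F [-10.79   3.71   7.7 ] Fgauge -11.41 -0.07 q7 -2.29
```

Balanced: 11 N push, about 0 lateral, 0.5 mm deeper than before. Hold for a second, then back off.

```bash
python3 -m handwheel '[[[0,0,0,0,0,0,0.022],[0,0,0,0,0,0,0.022],[0,0,0,0,0,0,0.022],[0,0,0,0,0,0,0.022],[0,0,0,0,0,0,0.022],[0,0,0,0,0,0,0.022],[0,0,0,0,0,0,0.022],[0,0,0,0,0,0,0.022],[0,0,0,0,0,0,0.022],[0,0,0,0,0,0,0.022]]]' | grep -E "clock"
python3 -c "
from st import *
st()"
python3 -m handwheel '[[[0.0,-0.0005,0,0,0,0,0.022],[0.0,-0.0005,0,0,0,0,0.022],[0,0,0,0,0,0,0.022],[0,0,0,0,0,0,0.022],[0,0,0,0,0,0,0.022]]]' | grep -E "clock"
python3 -c "
from st import *
st()"
python3 -m handwheel '[[[0.0,0.0005,0,0,0,0,0.022],[0.0,0.0005,0,0,0,0,0.022],[0,0,0,0,0,0,0.022],[0,0,0,0,0,0,0.022],[0,0,0,0,0,0,0.022]]]' | grep -E "clock"
python3 -c "
from st import *
st()"
```

```text
clock: 26.23
t 26.23 tcp [0.5524 0.0937 0.1029] tilt xy [-0.0062  0.0001] yaw err -0.001 w 0.0221 F [-11.81   4.23   8.93] Fgauge -12.55 0.09 q7 -2.29
clock: 26.65
t 26.65 tcp [0.5523 0.0935 0.1028] tilt xy [-0.0061  0.001 ] yaw err -0.0018 w 0.022 F [-11.89   5.63   6.87] Fgauge -13.08 1.38 q7 -2.29
clock: 27.07
t 27.07 tcp [0.5523 0.0937 0.1028] tilt xy [-0.0063  0.    ] yaw err -0.0011 w 0.0224 F [-11.53   4.06   7.26] Fgauge -12.23 0.02 q7 -2.29
```

```bash
python3 -m handwheel '[[[-0.0005,0.0002,0,0,0,0,0.022],[-0.001,0.0003,0,0,0,0,0.022],[-0.001,0.0004,0,0,0,0,0.022],[-0.002,0.0007,0,0,0,0,0.022],[-0.003,0.001,0,0,0,0,0.022],[-0.01,0.0035,0,0,0,0,0.022],[-0.02,0.007,0,0,0,0,0.022],[-0.02,0.007,0.01,0,0,0,0.022],[0,0,0.03,0,0,0,0.022],[0,0,0.035,0,0,0,0.022]]]' | grep -E "clock"
python3 -m handwheel '[[[0,0.01,0.03,0,0,0,0.022],[0,0.03,0.02,0,0,0,0.022],[0,0.035,0.0,0,0,0,0.022],[0,0.035,0,0,0,0,0.022],[0,0.035,0,0,0,0,0.022],[0,0.035,0,0,0,0,0.022],[0,0.035,0,0,0,0,0.022],[0,0.03,0,0,0,0,0.022],[0,0,0,0,0,0,0.022]]]' | grep -E "clock"
python3 - <<'E'
from fit import *
from st import *
st()
for n in("top","scene"):
    p,d=r.grab_frame(n);W=cloud(n,d);cv2.imwrite(f"pics/{n}_full.png",p[:,:,::-1])
    u=proj(n,[.57,.085,.06]).round().astype(int)
    a=p[max(u[1]-40,0):u[1]+40,u[0]-50:u[0]+50,::-1]; cv2.imwrite(f"pics/{n}16.png",cv2.resize(a,None,fx=7,fy=7,interpolation=2))
    X=W[(d>0)&(abs(W[...,0]-.576)<.024)&(abs(W[...,1]-.084)<.024)]
    for lo,hi in((.064,.08),(.055,.061)):
        Y=X[(X[:,2]>lo)&(X[:,2]<hi)];print(n,len(Y),(Y.min(0)+Y.max(0))/2,Y.max(0)-Y.min(0))
E
```

```text
clock: 27.9
clock: 28.65
t 28.65 tcp [0.4954 0.3656 0.2288] tilt xy [0.0005 0.0058] yaw err -0.008 w 0.0221 F [0.17 0.67 1.23] Fgauge -0.06 0.69 q7 -2.74
top 44 [0.5767845  0.08609189 0.07049363] [0.01513896 0.01558485 0.01284172]
top 123 [0.57719256 0.08580101 0.05793334] [0.03689854 0.03793519 0.00581822]
scene 36 [0.57801023 0.0832983  0.06898435] [0.01624675 0.01749038 0.00897429]
scene 81 [0.57668665 0.08348229 0.05794215] [0.03744821 0.03848171 0.00581915]
```

View pics/top_full.png

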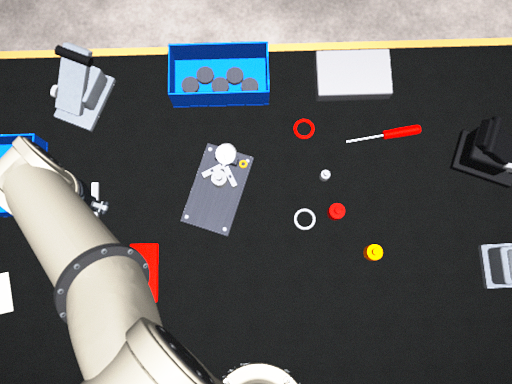

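View pics/scene16.png

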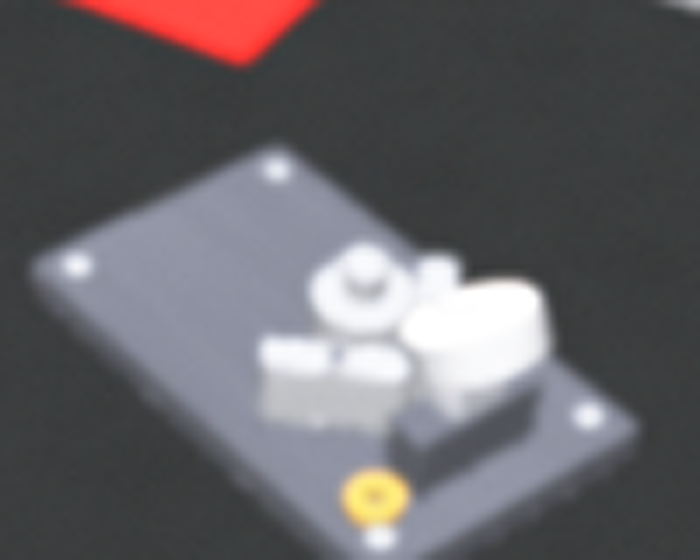

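Roller upright in the V (crop (362,290)), both cameras within ~1 mm of the seat; bystanders in the top view are where they were. Handing in.

```bash
python3 -c "
from bench import r
print(r.hand_in())"
```

```text
the job is handed in; nothing more can be done
None
```

The large steel roller is standing upright in the V, let go of, and the job is handed in at about 28.8 s of the 62 s. No verdict was reported.

**What I did**
- I picked the roller up by its spigot, stood it on the plate about 60 mm in front of the V, and released it there.
- My first slide, holding the spigot, made it pitch, with its foot lagging. I backed up, righted it and released it.
- I then pushed it low from behind with two partly open fingers.
- The first press, about 11 N for a second, had probably bound slightly on the right jaw. I let go and pressed again.
- Easing it sideways towards the left jaw freed it, and it went about 0.5 mm deeper. I held the second press at about 11–13 N for roughly 1.5 s, with the sideways force near zero except for a small sideways test (1.4 N).

**Last checks**
- **Position:** both cameras put the roller within about 1–2 mm of the seat as I measured it. The two cameras themselves disagree by 2–3 mm in y.
- **Pressing:** easing it sideways while pressed met resistance on both sides, and the gripper returned to the same point.
- **Force:** the push briefly read 13.1 N, a little above the 10 N asked for. By my estimate that is about 8–9 N on each jaw. The jaw forces were never measured directly.
- **Bystanders:** the last pictures show no visible movement of the others. The arm hid most of the steel bar and part of the phone in the final top view, but I never went near either at bench height.

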